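# Put the pigment-grinding set in order by size

### The arm

A 6-joint arm with a two-finger parallel gripper is mounted at the origin on the work surface. World frame = base frame: x ahead of the robot, y to its left, z up, the work surface at z = 0. Lengths are in m, angles in rad, forces in N, time in s.
With the tool pointing down it reaches from about 0.35 to 0.95 m from the base axis. Payload 17.4 kg.
Tool frame: the origin (TCP) lies midway between the tips of the shut fingers; the grasp point (between the pads) lies 19 mm behind it; z points along the fingers, x is the direction in which the jaws open and shut, and the axes are right-handed (so a half turn about z gives the same grasp; the last joint's range is limited). The gripper opens to 93 mm and grips with 3 to 60 N. Pads are 15 mm wide; open, the fingers measure 128 mm over their backs; the gripper's body (75 mm by 188 mm) begins 65 mm behind the grasp point.
Start: joints at [-1.237, 0.116, 1.442, -0, 1.584, -0.038], TCP at [0.245, -0.629, 0.219] pointing down, gripper open.
Joint ranges: [-2.83, 2.83], [-0.83, 2.19], [0.07, 2.5], [-1.14, 4.28], [0.01, 3], [-2.97, 2.97]. Speed limits (rad/s): [1.89, 1.89, 2.22, 3.14, 3.14, 3.14].

### API

Orientations are given as [roll, pitch, yaw] about the fixed x, y, z axes, in that order (R = Rz(yaw) Ry(pitch) Rx(roll)).
In Python, from bench import read_state, read_camera, camera_model, ticket gives the robot as it stands.
- The arm moves only by the tool send_rows, never from a script. Its argument "targets" is a list of rows, each an object with "slide": the shift along the tool's x, y, z in mm, a list of three; "rotation": the turn, a rotation vector about the tool's x, y, z in degrees, a list of three. A call has 1 to 20 rows; each row shifts and turns the commanded pose from where the row before left it, along the tool's axes as they then stand; what a row does not reach is not made up. A row lasts 1/10 s, in which the tool goes at most 50 mm and 8.59 degrees, less where a joint would pass 70% of its speed; a pose out of reach is approached as far as the arm can. A call is refused whole if a number of a shift passes 50 or a number of a turn 8.59, either way. A call with a gripper value outside its range is refused whole. "grip" is the finger opening in mm, from 0 to 93, set as the call begins (left out, the last holds). The fingers move at their own pace and stop on an object; "squeeze" is the grip in N (left out, the last holds). Time passes only in rows, so rows that do not move let the fingers close. It gives the time, the measured TCP pose, the force and the opening at its end, in the units of the state.
- read_state(): the state, without advancing time (a new reading comes with each control period).
- read_camera(name): name is "scene" or "top" or "wrist"; returns (picture, depth): 480x640x3 uint8, red, green, blue; 480x640 float32, m along the optical axis (not along the pixel's ray), 0 where there is no reading.
- camera_model(name): a dict with "intrinsics" (3x3 intrinsics, pixels), "pose" (4x4, takes a point from camera to world coordinates). Camera axes: x right, y up, looking along -z (the intrinsics and any distortion apply to the point x, -y, -z); pixel columns grow to the right and rows downward; lengths in m; the calibration is good to about 2 mm. A picture is of the moment at which its call begins: read the wrist's pose just before it. camera_model takes no time and is no camera call; for the wrist camera it gives the pose at the moment of the call.
- ticket.close_job(): hands the job in, once; it reports no verdict.
The state is a dict: "clock": time; "joint_positions": joint angles; "qd": joint speeds; "tau": joint torques, N m; "ee_pos": TCP position; "orientation": TCP orientation; "contact_force": force on the tool from outside, world axes, zero at the start; "wrist_torque": the same for the moment, N m; "grip_width": finger opening in m.
Only numpy, scipy, OpenCV 4.12 (cv2) and the standard library are available. Lean on these libraries where they do the work, as an engineer would, in place of code of your own. Each camera call takes 0.05 s, during which the arm holds its last target. There are 200 camera calls.

### The job

Put the washed pigment-grinding set in order: stand every round-bottomed mortar upright in a cork ring of its own size, level and fully seated, and lay every pestle flat in a slot of the tray for its length (long with long, short with short). The number of mortars and pestles differs each time; do not knock over the other things on the table.

Things in the scene. Friction and masses are not known exactly. Their poses are not given: they have to be found in the camera images.
- large_mortar1: Large bisque-pink round-bottomed mortar without foot or handle, 84 mm outside diameter, 58 mm high. Its underside is part of a ball of radius 50 mm, with a straight upright wall above it; the wall is 8 mm thick, its straight part runs from 23 mm up to the rim and the cavity between is 35 mm deep. Bottom-heavy, about 340 g: left on the flat table it rocks back upright. Origin: lowest point of the round bottom; z is its axis, up through the mouth. May be absent.
- large_mortar2: Large bisque-pink round-bottomed mortar without foot or handle, 84 mm outside diameter, 58 mm high. Its underside is part of a ball of radius 50 mm, with a straight upright wall above it; the wall is 8 mm thick, its straight part runs from 23 mm up to the rim and the cavity between is 35 mm deep. Bottom-heavy, about 340 g: left on the flat table it rocks back upright. Origin: lowest point of the round bottom; z is its axis, up through the mouth. May be absent.
- small_mortar1: Small bisque-pink round-bottomed mortar without foot or handle, 68 mm outside diameter, 48 mm high. Its underside is part of a ball of radius 41 mm, with a straight upright wall above it; the wall is 8 mm thick, its straight part runs from 18 mm up to the rim and the cavity between is 30 mm deep. Bottom-heavy, about 200 g: left on the flat table it rocks back upright. Origin: lowest point of the round bottom; z is its axis, up through the mouth. May be absent.
- small_mortar2: Small bisque-pink round-bottomed mortar without foot or handle, 68 mm outside diameter, 48 mm high. Its underside is part of a ball of radius 41 mm, with a straight upright wall above it; the wall is 8 mm thick, its straight part runs from 18 mm up to the rim and the cavity between is 30 mm deep. Bottom-heavy, about 200 g: left on the flat table it rocks back upright. Origin: lowest point of the round bottom; z is its axis, up through the mouth. May be absent.
- long_pestle1: Long pestle lying on the table, 140 mm long, 20 mm thick: square dark wooden handle and a round-ended bisque-pink head of the same thickness. About 105 g. Origin: middle of its length, on its axis; x runs along it towards the head. Either way round will do. May be absent.
- long_pestle2: Long pestle lying on the table, 140 mm long, 20 mm thick: square dark wooden handle and a round-ended bisque-pink head of the same thickness. About 105 g. Origin: middle of its length, on its axis; x runs along it towards the head. Either way round will do. May be absent.
- short_pestle1: Short pestle lying on the table, 100 mm long, 20 mm thick: square dark wooden handle and a round-ended bisque-pink head of the same thickness. About 75 g. Origin: middle of its length, on its axis; x runs along it towards the head. Either way round will do. May be absent.
- short_pestle2: Short pestle lying on the table, 100 mm long, 20 mm thick: square dark wooden handle and a round-ended bisque-pink head of the same thickness. About 75 g. Origin: middle of its length, on its axis; x runs along it towards the head. Either way round will do. May be absent.
- large_ring1 (a point): One cork ring for large mortars, large cork ring 1 of 2, fixed on a wooden board (105 x 235 x 12 mm) with the other large one 120 mm away. Ring: inner diameter 66 mm, outer 86 mm, 22 mm high, open hole. Point: centre of the ring's top edge, 34 mm over the table; z up. A large mortar seated in it has its lowest point 14 mm below this point and its rim 44 mm above it.
- small_ring1 (a point): One cork ring for small mortars, small cork ring 1 of 2, fixed on a wooden board (105 x 235 x 12 mm) with the other small one 120 mm away. Ring: inner diameter 52 mm, outer 72 mm, 22 mm high, open hole. Point: centre of the ring's top edge, 34 mm over the table; z up. A small mortar seated in it has its lowest point 10 mm below this point and its rim 38 mm above it.
- long_slot1 (a point): Slot for long pestles, long slot 1 of 2 in a fixed blue tray; slots lie side by side, 56 mm apart, each 30 mm wide and 156 mm long, with edges 8 mm wide and 8 mm above the slot floor (floor 4 mm over the table) and a 26 mm wide rib between the slots. Point: centre of the slot's floor; x runs along the slot. A long pestle lying in it has its axis 10 mm above this point.
- short_slot1 (a point): Slot for short pestles, short slot 1 of 2 in a fixed blue tray; slots lie side by side, 56 mm apart, each 30 mm wide and 116 mm long, with edges 8 mm wide and 8 mm above the slot floor (floor 4 mm over the table) and a 26 mm wide rib between the slots. Point: centre of the slot's floor; x runs along the slot. A short pestle lying in it has its axis 10 mm above this point.
- large_ring2 (a point): One cork ring for large mortars, large cork ring 2 of 2, fixed on a wooden board (105 x 235 x 12 mm) with the other large one 120 mm away. Ring: inner diameter 66 mm, outer 86 mm, 22 mm high, open hole. Point: centre of the ring's top edge, 34 mm over the table; z up. A large mortar seated in it has its lowest point 14 mm below this point and its rim 44 mm above it.
- small_ring2 (a point): One cork ring for small mortars, small cork ring 2 of 2, fixed on a wooden board (105 x 235 x 12 mm) with the other small one 120 mm away. Ring: inner diameter 52 mm, outer 72 mm, 22 mm high, open hole. Point: centre of the ring's top edge, 34 mm over the table; z up. A small mortar seated in it has its lowest point 10 mm below this point and its rim 38 mm above it.
- long_slot2 (a point): Slot for long pestles, long slot 2 of 2 in a fixed blue tray; slots lie side by side, 56 mm apart, each 30 mm wide and 156 mm long, with edges 8 mm wide and 8 mm above the slot floor (floor 4 mm over the table) and a 26 mm wide rib between the slots. Point: centre of the slot's floor; x runs along the slot. A long pestle lying in it has its axis 10 mm above this point.
- short_slot2 (a point): Slot for short pestles, short slot 2 of 2 in a fixed blue tray; slots lie side by side, 56 mm apart, each 30 mm wide and 116 mm long, with edges 8 mm wide and 8 mm above the slot floor (floor 4 mm over the table) and a 26 mm wide rib between the slots. Point: centre of the slot's floor; x runs along the slot. A short pestle lying in it has its axis 10 mm above this point.
- ink_bowl: Bystander: black ink bowl, 124 mm across, 55 mm high. Origin: centre of its underside. Leave it standing.
- glaze_jar: Bystander: glass glaze jar with white lid, 70 mm across, 90 mm high. Origin: centre of its underside. Leave it standing.
Not all that is in view belongs to the job. Leave any purple look-alike of the small_mortar1 alone.

How it is judged:
By the outcome, as a careful person would: the job done as asked, in the order asked, and still so for the second after the job is handed in, with the robot touching nothing.
Of large_mortar1, large_mortar2, small_mortar1, small_mortar2 only 3 to 4 are there at a start; the rules pass over those that are not, and their reading is None.
Of long_pestle1, long_pestle2, short_pestle1, short_pestle2 only 3 to 4 are there at a start; the rules pass over those that are not, and their reading is None.
At some moment in a run one of large_mortar1, large_mortar2, small_mortar1, small_mortar2 may be knocked a few centimetres aside while the robot is not near it.
Once in a run the grip may slacken for a moment while it holds something.
It also fails if it takes over 210 s, if anything falls off the work surface, if the arm or the gripper's body presses on something with over 40 N, if the wrist force passes 120 N, or if a joint passes its speed limit or range.

## Working session

There is one attempt and no reset: what is moved stays moved. The work goes in short steps, Python scripts to look and compute and a tool call to move; the robot and the scene stay as the last step left them, time stands still between calls to the robot, and variables do not carry over. Pictures are saved under pics/ and viewed, about 12 in all and at most 16, crops included, and the job is handed in when it is done.

Besides the shell and the picture viewer there is one more tool, called after "Call:" in YAML: its name, and indented under it one key for each argument. send_rows: Moves the arm, as the interface text tells. Its arguments: {"type":"object","properties":{"targets":{"type":"array"},"grip":{"type":"number"},"squeeze":{"type":"number"}},"required":["targets"]}

```bash
ls; mkdir -p pics
python3 - <<'E'
from bench import *
import cv2
print(read_state())
for n in ("top","scene"):
    p,d=read_camera(n); cv2.imwrite(f"pics/{n}0.png",p[:,:,::-1]); 
    import numpy as np; np.save(f"pics/{n}0.npy",d)
    m=camera_model(n); print(n,m)
E
```

```text
pics
{'clock': 0.0, 'joint_positions': array([-1.23681495e+00,  1.16479038e-01,  1.44229341e+00,  1.41658269e-05,
        1.58399639e+00, -3.77684300e-02]), 'qd': array([-8.17888869e-04,  7.98307073e-04,  1.29220209e-03, -2.12026018e-05,
        2.96455216e-04, -4.42858303e-04]), 'tau': array([ 4.38994801e-03, -7.21256089e+01, -6.22612453e+01,  7.81955221e-02,
        2.38888816e-02, -1.07657920e-04]), 'ee_pos': array([ 0.24513617, -0.6286834 ,  0.21789239]), 'orientation': array([-3.14153409e+00,  1.17481431e-03, -1.19904631e+00]), 'contact_force': array([-0.71399786,  0.18814869, -0.66975354]), 'wrist_torque': array([ 0.01570372,  0.00649409, -0.03827366]), 'grip_width': 0.09310103996401307}
top {'intrinsics': array([[464.40460558,   0.        , 323.07662578],
       [  0.        , 464.40460558, 245.20467504],
       [  0.        ,   0.        ,   1.        ]]), 'pose': array([[ 0.02603383,  0.99447258, -0.1017179 ,  0.37412795],
       [-0.99939083,  0.02825747,  0.02048123,  0.05429343],
       [ 0.02324231,  0.10112273,  0.99460243,  1.05362736],
       [ 0.        ,  0.        ,  0.        ,  1.        ]])}
scene {'intrinsics': array([[494.1783055 ,   0.        , 321.52397877],
       [  0.        , 494.1783055 , 238.89662644],
       [  0.        ,   0.        ,   1.        ]]), 'pose': array([[-0.73613404, -0.44470978,  0.51023513,  1.20087087],
       [ 0.67665068, -0.50116818,  0.53942034,  0.81368512],
       [ 0.01582811,  0.74233663,  0.66984013,  1.01833024],
       [ 0.        ,  0.        ,  0.        ,  1.        ]])}
```

View pics/top0.png

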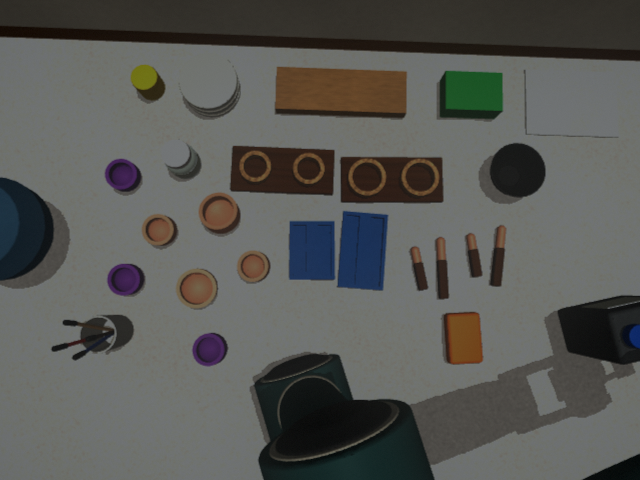

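View pics/scene0.png

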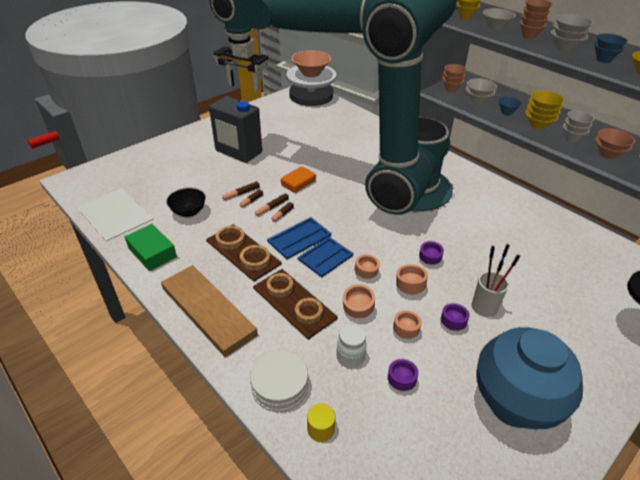

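The top view shows four pink mortars: large at (219,212) and (197,288), small at (158,231) and (253,267). There are three purple decoys at (123,175), (125,279) and (209,349). Large rings are at (366,177) and (420,177), small rings at (255,166) and (308,168). The short tray is at (312,250), the long tray at (362,250). There are four pestles: short at (418,268) and (474,255), long at (442,267) and (498,255). All eight objects are present. Next I measure them.

```bash
cat > h.py <<'E'
import numpy as np, cv2
from bench import *
from scipy.optimize import least_squares
def cloud(d,m):
    v,u=np.mgrid[0:480,0:640]; K=m["intrinsics"]
    c=np.stack([(u-K[0,2])/K[0,0]*d,-(v-K[1,2])/K[1,1]*d,-d],-1)
    return c@m["pose"][:3,:3].T+m["pose"][:3,3]
def pix(m,p):
    c=np.linalg.inv(m["pose"])@np.r_[p,1]; K=m["intrinsics"]
    return K[0,0]*c[0]/-c[2]+K[0,2], K[1,1]*-c[1]/-c[2]+K[1,2]
def ray(m,u,v,z):
    "world point at height z seen at pixel u,v"
    K=m["intrinsics"]; r=m["pose"][:3,:3]@np.array([(u-K[0,2])/K[0,0],-(v-K[1,2])/K[1,1],-1]); o=m["pose"][:3,3]
    return o+r*(z-o[2])/r[2]
def circ(P,c0,zlo,zhi,R):
    "fit centre of the outer edge: points at height, within R+12mm of c0"
    c=np.array(c0[:2]); 
    for _ in range(6):
        q=P[(P[:,2]>zlo)&(P[:,2]<zhi)&(np.hypot(*(P[:,:2]-c).T)<R+.012)]
        a=np.arctan2(*(q[:,:2]-c).T[::-1]); rr=np.hypot(*(q[:,:2]-c).T)
        b=((a+np.pi)/(2*np.pi)*36).astype(int); e=[]
        for k in range(37):
            i=np.where(b==k)[0]
            if len(i): e.append(q[i[np.argmax(rr[i])],:2])
        e=np.array(e); s=least_squares(lambda p:np.hypot(*(e-p[:2]).T)-p[2],[*c,R],loss="soft_l1",f_scale=.002).x; c=s[:2]
    return s,len(q),np.median(q[:,2])
MORT={"L1":((219,212),.058,.042),"L2":((197,288),.058,.042),"s1":((158,231),.048,.034),"s2":((253,267),.048,.034)}
RING={"LR1":((366,177),.034,.043),"LR2":((420,177),.034,.043),"sR1":((255,166),.034,.036),"sR2":((308,168),.034,.036)}
def look(name="top"):
    m=camera_model(name); p,d=read_camera(name); return m,p,d,cloud(d,m)
E
python3 - <<'E'
from h import *
m,p,d,P=look(); Q=P.reshape(-1,3)
for k,((u,v),z,R) in {**MORT,**RING}.items():
    c0=ray(m,u,v,z); s,n,zz=circ(Q,c0,z-.008,z+.008,R); print(k,np.round(c0[:2],3),np.round(s,4),n,round(float(zz),4))
tabs=P[300:330,260:290]; print("table z",np.median(P[120:140,210:270,2]))
hsv=cv2.cvtColor(p,cv2.COLOR_RGB2HSV)
blue=cv2.inRange(hsv,(105,120,30),(125,255,255)); blue[:205]=0; blue[300:]=0; blue[:,:280]=0; blue[:,395:]=0
n,l,st,ce=cv2.connectedComponentsWithStats(blue)
for i in range(1,n):
    if st[i,4]>300:
        q=P[l==i]; print("tray",st[i],cv2.minAreaRect((q[:,:2]*1000).astype(np.float32)),np.median(q[:,2]))
# pestles by height
roi=np.zeros((480,640),np.uint8); roi[215:305,405:515]=1
mask=((P[:,:,2]>.008)&(P[:,:,2]<.03)&(roi>0)).astype(np.uint8)
n,l,st,ce=cv2.connectedComponentsWithStats(mask)
for i in range(1,n):
    if st[i,4]>40:
        q=P[l==i]; print("pestle",st[i],cv2.minAreaRect((q[:,:2]*1000).astype(np.float32)),q[:,2].max())
m=camera_model("wrist"); print(m)
E
```

```text
L1 [0.542 0.26 ] [0.5434 0.2628 0.0419] 461 0.0567
L2 [0.377 0.299] [0.3772 0.3003 0.0413] 440 0.057
s1 [0.498 0.392] [0.5014 0.3929 0.0338] 376 0.0472
s2 [0.425 0.184] [0.4279 0.1841 0.0336] 354 0.0471
LR1 [ 0.635 -0.059] [ 0.6356 -0.0617  0.0424] 502 0.0338
LR2 [ 0.639 -0.181] [ 0.639  -0.1812  0.0425] 507 0.0338
sR1 [0.652 0.19 ] [0.6517 0.1897 0.0353] 421 0.0339
sR2 [0.652 0.072] [0.6506 0.0701 0.0354] 410 0.034
table z 0.0005891330763069247
tray [ 338  211   50   79 3352] ((464.7389221191406, -28.550765991210938), (155.49180603027344, 190.0430450439453), 86.85359191894531) 0.007209514255232086
tray [ 290  222   45   57 2510] ((453.7464599609375, 57.54170227050781), (159.36927795410156, 98.71282196044922), 2.2361319065093994) 0.006799735595368617
pestle [491 226  16  61 590] ((468.2906799316406, -365.69281005859375), (21.983125686645508, 138.133056640625), 83.37801361083984) 0.024924567845683088
pestle [467 233  16  44 421] ((468.537841796875, -308.6721496582031), (99.22438049316406, 20.673175811767578), 8.967900276184082) 0.025379144669895215
pestle [436 237  13  62 580] ((438.0691833496094, -236.87139892578125), (137.93051147460938, 21.452316284179688), 3.253408432006836) 0.025164632950891663
pestle [411 247  17  44 408] ((434.745361328125, -184.11781311035156), (98.3907699584961, 21.117305755615234), 11.843443870544434) 0.025889481914518564
{'intrinsics': array([[337.27358823,   0.        , 318.18354301],
       [  0.        , 337.27358823, 238.71491185],
       [  0.        ,   0.        ,   1.        ]]), 'pose': array([[ 0.3630842 ,  0.89247779,  0.26768128,  0.31957879],
       [-0.93175531,  0.34820307,  0.10289147, -0.60013195],
       [-0.0013791 , -0.28677172,  0.95799795,  0.38323473],
       [ 0.        ,  0.        ,  0.        ,  1.        ]])}
```

Call:
send_rows:
  targets:
    - {"slide": [0, 0, 0], "rotation": [0, 0, -8.59]}
    - {"slide": [0, 0, 0], "rotation": [0, 0, -8.59]}
    - {"slide": [0, 0, 0], "rotation": [0, 0, -8.59]}
    - {"slide": [0, 0, 0], "rotation": [0, 0, -8.59]}
    - {"slide": [0, 0, 0], "rotation": [0, 0, -8.59]}
    - {"slide": [0, 0, 0], "rotation": [0, 0, -8.59]}
    - {"slide": [0, 0, 0], "rotation": [0, 0, -8.59]}
    - {"slide": [0, 0, 0], "rotation": [0, 0, -8.57]}
  grip: 93
  squeeze: 30

```text
clock: 0.95
ee_pos: [0.2452, -0.6288, 0.2183]
orientation: [-3.141, 0.0, 0.006]
contact_force: [0.8, 0.8, -0.1]
grip_width: 0.0932
```

Call:
send_rows:
  targets:
    - {"slide": [30, -35, 0], "rotation": [0, 0, 0]}
    - {"slide": [30, -35, 0], "rotation": [0, 0, 0]}
    - {"slide": [30, -35, 0], "rotation": [0, 0, 0]}
    - {"slide": [30, -35, 0], "rotation": [0, 0, 0]}
    - {"slide": [30, -35, 0], "rotation": [0, 0, 0]}
    - {"slide": [33, -38, 0], "rotation": [0, 0, 0]}
    - {"slide": [0, -46, 0], "rotation": [0, 0, 0]}
    - {"slide": [0, -46, 0], "rotation": [0, 0, 0]}
    - {"slide": [0, -46, 0], "rotation": [0, 0, 0]}
    - {"slide": [0, -46, 0], "rotation": [0, 0, 0]}
    - {"slide": [0, -46, 0], "rotation": [0, 0, 0]}
    - {"slide": [0, -46, 0], "rotation": [0, 0, 0]}
    - {"slide": [0, -46, 0], "rotation": [0, 0, 0]}
    - {"slide": [0, -46, 0], "rotation": [0, 0, 0]}
    - {"slide": [0, -46, 0], "rotation": [0, 0, 0]}
    - {"slide": [0, -46, 0], "rotation": [0, 0, 0]}
    - {"slide": [0, -46, 0], "rotation": [0, 0, 0]}
    - {"slide": [0, -46, 0], "rotation": [0, 0, 0]}
    - {"slide": [0, -46, 0], "rotation": [0, 0, 0]}
    - {"slide": [0, -2, 0], "rotation": [0, 0, 0]}

```text
clock: 2.95
ee_pos: [0.4272, 0.1879, 0.2183]
orientation: [-3.141, 0.001, 0.005]
contact_force: [-0.1, -0.6, -0.6]
grip_width: 0.0929
```

```bash
cat >> h.py <<'E'
KN={"L1":[.5434,.2628],"L2":[.3772,.3003],"s1":[.5014,.3929],"s2":[.4279,.1841],"LR1":[.6356,-.0617],"LR2":[.639,-.1812],"sR1":[.6517,.1897],"sR2":[.6506,.0701]}
def wr(keys,save=None):
    "wrist look: refit circles near the known places; delta from TCP in mm (tool axes at yaw 0)"
    s=read_state(); t=s["ee_pos"]; m,p,d,P=look("wrist"); Q=P.reshape(-1,3); Q=Q[Q[:,2]<.2]
    if save: cv2.imwrite(f"pics/{save}.png",p[:,:,::-1])
    for k in keys:
        z,R={**MORT,**RING}[k][1:]
        try:
            f,n,zz=circ(Q,KN[k],z-.008,z+.008,R)
            e=f[:2]-t[:2]; print(k,"fit",np.round(f,4),n,"z",round(float(zz),4),"slide",np.round([e[0]*1e3,-e[1]*1e3],1))
        except Exception as x: print(k,"none",x)
    print("tcp",np.round(t,4),"yaw deg",np.degrees(s["orientation"][2]).round(2),"clock",s["clock"])
E
python3 - <<'E'
from h import *
wr(MORT|RING,"w1")
E
```

```text
L1 fit [0.545  0.2623 0.042 ] 2365 z 0.0558 slide [117.8 -74.5]
L2 fit [0.378  0.3004 0.0418] 2469 z 0.0566 slide [ -49.2 -112.6]
s1 fit [0.5023 0.392  0.0336] 994 z 0.0452 slide [  75.1 -204.2]
s2 fit [0.4291 0.1841 0.0339] 1506 z 0.0457 slide [1.9 3.8]
LR1 fit [ 0.6296 -0.0616  0.0358] 288 z 0.0326 slide [202.4 249.5]
LR2 none operands could not be broadcast together with shapes (0,) (2,) 
sR1 fit [0.6532 0.19   0.0358] 2037 z 0.0326 slide [226.1  -2.2]
sR2 fit [0.6517 0.0705 0.0355] 1163 z 0.0326 slide [224.5 117.4]
tcp [0.4272 0.1879 0.2183] yaw deg 0.27 clock 2.95
```

View pics/w1.png

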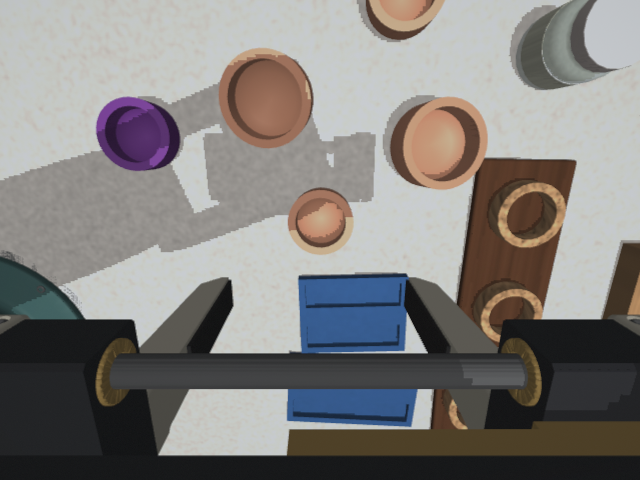

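The wrist view agrees with the top view to within 1.5 mm: s2 at (320,220), L1 at (440,142), L2 at (265,97). I start with small mortar s2.

Call:
send_rows:
  targets:
    - {"slide": [1.5, 4, 0], "rotation": [0, 0, 0.27]}
    - {"slide": [0, 0, 45], "rotation": [0, 0, 0]}
    - {"slide": [0, 0, 45], "rotation": [0, 0, 0]}
    - {"slide": [0, 0, 45], "rotation": [0, 0, 0]}
    - {"slide": [0, 0, 40], "rotation": [0, 0, 0]}
    - {"slide": [0, 0, 28], "rotation": [0, 0, 0]}
    - {"slide": [0, 0, 0], "rotation": [0, 0, 0]}
    - {"slide": [0, 0, 0], "rotation": [0, 0, 0]}

```text
clock: 3.8
ee_pos: [0.43, 0.1789, 0.0166]
orientation: [3.142, -0.0, -0.006]
contact_force: [0.4, 0.1, 0.7]
grip_width: 0.0929
```

Call:
send_rows:
  targets:
    - {"slide": [0, 0, 0], "rotation": [0, 0, 0]}
    - {"slide": [0, 0, 0], "rotation": [0, 0, 0]}
    - {"slide": [0, 0, 0], "rotation": [0, 0, 0]}
    - {"slide": [0, 0, 0], "rotation": [0, 0, 0]}
    - {"slide": [0, 0, 0], "rotation": [0, 0, 0]}
    - {"slide": [0, 0, 0], "rotation": [0, 0, 0]}
    - {"slide": [0, 0, 0], "rotation": [0, 0, 0]}
    - {"slide": [0, 0, 0], "rotation": [0, 0, 0]}
  grip: 50
  squeeze: 45

```text
clock: 4.6
ee_pos: [0.4299, 0.18, 0.0164]
orientation: [-3.141, -0.001, -0.004]
contact_force: [-1.1, -0.9, 7.1]
grip_width: 0.0681
```

Call:
send_rows:
  targets:
    - {"slide": [0, 0, -15], "rotation": [0, 0, 0]}
    - {"slide": [0, 0, -40], "rotation": [0, 0, 0]}
    - {"slide": [0, 0, -45], "rotation": [0, 0, 0]}
    - {"slide": [35, 15, 0], "rotation": [0, 0, 0]}
    - {"slide": [40, 20, 0], "rotation": [0, 0, 0]}
    - {"slide": [40, 20, 0], "rotation": [0, 0, 0]}
    - {"slide": [40, 20, 0], "rotation": [0, 0, 0]}
    - {"slide": [40, 20, 0], "rotation": [0, 0, 0]}
    - {"slide": [26, 19, 0], "rotation": [0, 0, 0]}
    - {"slide": [0, 0, 0], "rotation": [0, 0, 0]}
    - {"slide": [0, 0, 0], "rotation": [0, 0, 0]}
    - {"slide": [0, 0, 0], "rotation": [0, 0, 0]}
    - {"slide": [0, 0, 0], "rotation": [0, 0, 0]}

```text
clock: 5.9
ee_pos: [0.6493, 0.0655, 0.1162]
orientation: [-3.141, -0.0, -0.004]
contact_force: [-0.4, -0.7, -2.8]
grip_width: 0.0682
```

```bash
cat >> h.py <<'E'
def held(z,R,save=None):
    "rim of the held mortar seen by the wrist camera: offset from TCP, height, tilt"
    s=read_state(); t=s["ee_pos"]; m,p,d,P=look("wrist"); Q=P.reshape(-1,3)
    if save: cv2.imwrite(f"pics/{save}.png",p[:,:,::-1])
    hs=cv2.cvtColor(p,cv2.COLOR_RGB2HSV).reshape(-1,3); pk=((hs[:,0]<20)|(hs[:,0]>172))&(hs[:,1]>60)&(hs[:,2]>50)
    k=pk&(np.hypot(*(Q[:,:2]-t[:2]).T)<R+.02)&(abs(Q[:,2]-(t[2]+z))<.012)
    q=Q[k]; print("rim pts",len(q))
    if len(q)>50:
        f,n,zz=circ(q,t,-1,9,R); A=np.c_[q[:,:2]-t[:2],np.ones(len(q))]; c=np.linalg.lstsq(A,q[:,2],rcond=None)[0]
        print("off mm",np.round((f[:2]-t[:2])*1e3,1),"R",f[2],"rim z-tcp",zz-t[2],"tilt deg",np.degrees(c[:2]).round(1))
    print("tcp",np.round(t,4),"ori",np.degrees(s["orientation"]).round(2),"w",s["grip_width"],"clock",s["clock"])
E
python3 - <<'E'
from h import *
held(.032,.034,"w2")
E
```

```text
rim pts 6695
off mm [-0.5  6.7] R 0.032418454702515635 rim z-tcp 0.028248253246072635 tilt deg [ 1.2 -0.2]
tcp [0.6493 0.0655 0.1162] ori [-1.7999e+02 -2.0000e-02 -2.2000e-01] w 0.06824188438002043 clock 5.9
```

View pics/w2.png

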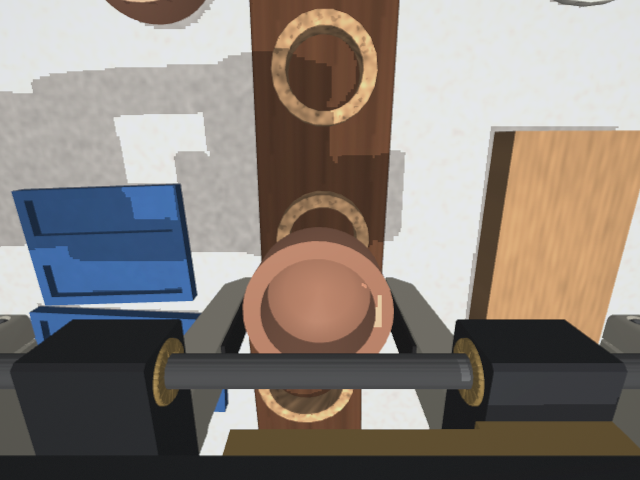

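The wrist view shows the mortar held level between the fingers at (320,300), with ring sR2 under it and sR1 at (325,67). Now I lower it.

Call:
send_rows:
  targets:
    - {"slide": [2, 0, 20], "rotation": [0, 0, 0]}
    - {"slide": [0, 0, 25], "rotation": [0, 0, 0]}
    - {"slide": [0, 0, 15], "rotation": [0, 0, 0]}
    - {"slide": [0, 0, 8], "rotation": [0, 0, 0]}
    - {"slide": [0, 0, 6], "rotation": [0, 0, 0]}
    - {"slide": [0, 0, 1], "rotation": [0, 0, 0]}
    - {"slide": [0, 0, 0], "rotation": [0, 0, 0]}
    - {"slide": [0, 0, 0], "rotation": [0, 0, 0]}

```text
clock: 6.75
ee_pos: [0.6523, 0.0651, 0.0416]
orientation: [-3.141, -0.001, -0.005]
contact_force: [-1.1, 2.2, 2.3]
grip_width: 0.0685
```

Call:
send_rows:
  targets:
    - {"slide": [0, 0, 0], "rotation": [0, 0, 0]}
    - {"slide": [0, 0, 0], "rotation": [0, 0, 0]}
    - {"slide": [0, 0, 0], "rotation": [0, 0, 0]}
    - {"slide": [0, 0, 0], "rotation": [0, 0, 0]}
    - {"slide": [0, 0, 0], "rotation": [0, 0, 0]}
    - {"slide": [0, 0, -20], "rotation": [0, 0, 0]}
    - {"slide": [0, 0, -40], "rotation": [0, 0, 0]}
    - {"slide": [0, 0, -45], "rotation": [0, 0, 0]}
    - {"slide": [-20, -40, -45], "rotation": [0, 0, 0]}
    - {"slide": [-20, -48, 0], "rotation": [0, 0, 0]}
    - {"slide": [-20, -48, 0], "rotation": [0, 0, 0]}
    - {"slide": [-20, -48, 0], "rotation": [0, 0, 0]}
    - {"slide": [-20, -48, 0], "rotation": [0, 0, 0]}
    - {"slide": [-20, -48, 0], "rotation": [0, 0, 0]}
    - {"slide": [-30, -44, 0], "rotation": [0, 0, 0]}
    - {"slide": [0, 0, 0], "rotation": [0, 0, 0]}
    - {"slide": [0, 0, 0], "rotation": [0, 0, 0]}
    - {"slide": [0, 0, 0], "rotation": [0, 0, 0]}
  grip: 93

```text
clock: 8.55
ee_pos: [0.5137, 0.3684, 0.1811]
orientation: [3.141, -0.0, -0.005]
contact_force: [-0.2, 0.6, 0.3]
grip_width: 0.0929
```

```bash
cat >> h.py <<'E'
def seat(keys):
    "top view: mortars in rings: centre error, rim height, tilt"
    m,p,d,P=look("top"); Q=P.reshape(-1,3)
    for k in keys:
        zr,R=((.078,.042) if k[0]=="L" else (.072,.034)); c=np.array(KN[k])
        try:
            f,n,zz=circ(Q,c,zr-.012,zr+.012,R); r=np.hypot(*(Q[:,:2]-f[:2]).T)
            q=Q[(r<R)&(r>R-.006)&(abs(Q[:,2]-zr)<.012)]; a=np.linalg.lstsq(np.c_[q[:,:2]-f[:2],np.ones(len(q))],q[:,2],rcond=None)[0]
            print(k,"seated",np.round(f,4),"err mm",np.round((f[:2]-c)*1e3,1),"rim",round(a[2],4),"want",zr,"tilt",np.degrees(a[:2]).round(1))
        except Exception as x: print(k,"none",x)
def tops(keys):
    m,p,d,P=look("top"); Q=P.reshape(-1,3)
    for k in keys:
        z,R=MORT[k][1:]
        try: f,n,zz=circ(Q,KN[k],z-.008,z+.008,R); print("top",k,np.round(f,4),n)
        except Exception as x: print(k,"none",x)
E
python3 - <<'E'
from h import *
seat(["sR2"]); wr(["s1","L1","L2"],"w3")
E
```

```text
sR2 seated [0.6506 0.0699 0.0338] err mm [ 0.  -0.2] rim 0.0716 want 0.072 tilt [ 2.3 -3.3]
s1 fit [0.5025 0.3929 0.0339] 1966 z 0.0457 slide [-11.4 -24.7]
L1 fit [0.5453 0.2642 0.0411] 1287 z 0.0544 slide [ 31.4 104. ]
L2 fit [0.3783 0.3013 0.0422] 1482 z 0.0568 slide [-135.6   66.9]
tcp [0.5139 0.3682 0.1811] yaw deg -0.33 clock 8.6
```

Call:
send_rows:
  targets:
    - {"slide": [-11.5, -24.5, 0], "rotation": [0, 0, -0.3]}
    - {"slide": [0, 0, 45], "rotation": [0, 0, 0]}
    - {"slide": [0, 0, 45], "rotation": [0, 0, 0]}
    - {"slide": [0, 0, 40], "rotation": [0, 0, 0]}
    - {"slide": [0, 0, 34], "rotation": [0, 0, 0]}
    - {"slide": [0, 0, 0], "rotation": [0, 0, 0]}
    - {"slide": [0, 0, 0], "rotation": [0, 0, 0]}

```text
clock: 9.35
ee_pos: [0.5025, 0.3931, 0.018]
orientation: [3.141, 0.0, -0.0]
contact_force: [-0.4, 0.4, 0.4]
grip_width: 0.0932
```

Call:
send_rows:
  targets:
    - {"slide": [0, 0, 0], "rotation": [0, 0, 0]}
    - {"slide": [0, 0, 0], "rotation": [0, 0, 0]}
    - {"slide": [0, 0, 0], "rotation": [0, 0, 0]}
    - {"slide": [0, 0, 0], "rotation": [0, 0, 0]}
    - {"slide": [0, 0, 0], "rotation": [0, 0, 0]}
    - {"slide": [0, 0, 0], "rotation": [0, 0, 0]}
    - {"slide": [0, 0, 0], "rotation": [0, 0, 0]}
  grip: 50
  squeeze: 45

```text
clock: 10.05
ee_pos: [0.5025, 0.394, 0.0184]
orientation: [-3.141, -0.002, 0.001]
contact_force: [1.0, -1.7, 7.1]
grip_width: 0.0685
```

Call:
send_rows:
  targets:
    - {"slide": [0, 0, -15], "rotation": [0, 0, 0]}
    - {"slide": [0, 0, -45], "rotation": [0, 0, 0]}
    - {"slide": [0, 0, -50], "rotation": [0, 0, 0]}
    - {"slide": [10, 40, 0], "rotation": [0, 0, 0]}
    - {"slide": [10, 45, 0], "rotation": [0, 0, 0]}
    - {"slide": [25, 40, 0], "rotation": [0, 0, 0]}
    - {"slide": [35, 30, 0], "rotation": [0, 0, 0]}
    - {"slide": [35, 30, 0], "rotation": [0, 0, 0]}
    - {"slide": [35, 18, 0], "rotation": [0, 0, 0]}
    - {"slide": [0, 0, 0], "rotation": [0, 0, 0]}
    - {"slide": [0, 0, 0], "rotation": [0, 0, 0]}
    - {"slide": [0, 0, 0], "rotation": [0, 0, 0]}
    - {"slide": [0, 0, 0], "rotation": [0, 0, 0]}

```text
clock: 11.35
ee_pos: [0.6513, 0.1915, 0.1276]
orientation: [-3.141, -0.0, 0.002]
contact_force: [0.5, 0.4, -1.7]
grip_width: 0.0687
```

Run:
```python
from h import *
held(.032,.034)
```

```text
rim pts 5812
off mm [-0.9  0.3] R 0.03324831807585127 rim z-tcp 0.02737511239818252 tilt deg [2.7 1.3]
tcp [0.6513 0.1915 0.1276] ori [-1.7999e+02 -1.0000e-02  1.0000e-01] w 0.06872675994857665 clock 11.35
```

Call:
send_rows:
  targets:
    - {"slide": [1.5, 1.5, 20], "rotation": [0, 0, 0]}
    - {"slide": [0, 0, 30], "rotation": [0, 0, 0]}
    - {"slide": [0, 0, 20], "rotation": [0, 0, 0]}
    - {"slide": [0, 0, 8], "rotation": [0, 0, 0]}
    - {"slide": [0, 0, 6], "rotation": [0, 0, 0]}
    - {"slide": [0, 0, 0.5], "rotation": [0, 0, 0]}
    - {"slide": [0, 0, 0], "rotation": [0, 0, 0]}
    - {"slide": [0, 0, 0], "rotation": [0, 0, 0]}

```text
clock: 12.2
ee_pos: [0.654, 0.1896, 0.0437]
orientation: [-3.141, -0.002, 0.001]
contact_force: [1.6, 3.2, 2.8]
grip_width: 0.068
```

Call:
send_rows:
  targets:
    - {"slide": [0, 0, 0], "rotation": [0, 0, 0]}
    - {"slide": [0, 0, 0], "rotation": [0, 0, 0]}
    - {"slide": [0, 0, 0], "rotation": [0, 0, 0]}
    - {"slide": [0, 0, 0], "rotation": [0, 0, 0]}
    - {"slide": [0, 0, 0], "rotation": [0, 0, 0]}
    - {"slide": [0, 0, -20], "rotation": [0, 0, 0]}
    - {"slide": [0, 0, -40], "rotation": [0, 0, 0]}
    - {"slide": [0, 0, -50], "rotation": [0, 0, 0]}
    - {"slide": [0, 0, -40], "rotation": [0, 0, 0]}
    - {"slide": [-36, -24, 0], "rotation": [0, 0, 0]}
    - {"slide": [-36, -25, 0], "rotation": [0, 0, 0]}
    - {"slide": [-36, -24, 0], "rotation": [0, 0, 0]}
    - {"slide": [0, 0, 0], "rotation": [0, 0, 0]}
    - {"slide": [0, 0, 0], "rotation": [0, 0, 0]}
    - {"slide": [0, 0, 0], "rotation": [0, 0, 0]}
  grip: 93

```text
clock: 13.7
ee_pos: [0.546, 0.2618, 0.1926]
orientation: [3.141, -0.0, 0.0]
contact_force: [1.0, 0.6, -0.3]
grip_width: 0.0929
```

Run:
```python
from h import *
seat(["sR1","sR2"]); tops(["L1","L2"]); wr(["L1","L2"],"w4")
```

```text
sR1 seated [0.6519 0.1899 0.0336] err mm [0.2 0.2] rim 0.0717 want 0.072 tilt [4.1 0.7]
sR2 seated [0.6506 0.07   0.0337] err mm [ 0.  -0.1] rim 0.0718 want 0.072 tilt [ 2.6 -2.6]
top L1 [0.5455 0.2611 0.0401] 103
L2 none operands could not be broadcast together with shapes (0,) (2,) 
L1 fit [0.5456 0.2627 0.0417] 2151 z 0.0559 slide [-0.6 -1.1]
L2 fit [0.3783 0.3011 0.0421] 2717 z 0.0559 slide [-167.9  -39.5]
tcp [0.5462 0.2616 0.1924] yaw deg -0.02 clock 13.8
```

Call:
send_rows:
  targets:
    - {"slide": [-1, -1, 0], "rotation": [0, 0, 0]}
    - {"slide": [0, 0, 45], "rotation": [0, 0, 0]}
    - {"slide": [0, 0, 45], "rotation": [0, 0, 0]}
    - {"slide": [0, 0, 30], "rotation": [0, 0, 0]}
    - {"slide": [0, 0, 20], "rotation": [0, 0, 0]}
    - {"slide": [0, 0, 20], "rotation": [0, 0, 0]}
    - {"slide": [0, 0, 10], "rotation": [0, 0, 0]}
    - {"slide": [0, 0, 0], "rotation": [0, 0, 0]}

```text
clock: 14.65
ee_pos: [0.544, 0.2628, 0.0213]
orientation: [3.141, 0.002, 0.0]
contact_force: [-0.3, 0.1, 0.0]
grip_width: 0.0929
```

Call:
send_rows:
  targets:
    - {"slide": [0, 0, 0], "rotation": [0, 0, 0]}
    - {"slide": [0, 0, 0], "rotation": [0, 0, 0]}
    - {"slide": [0, 0, 0], "rotation": [0, 0, 0]}
    - {"slide": [0, 0, 0], "rotation": [0, 0, 0]}
    - {"slide": [0, 0, 0], "rotation": [0, 0, 0]}
    - {"slide": [0, 0, 0], "rotation": [0, 0, 0]}
  grip: 65
  squeeze: 55

```text
clock: 15.25
ee_pos: [0.5449, 0.2634, 0.0235]
orientation: [-3.141, -0.001, 0.001]
contact_force: [-1.2, 0.4, 6.8]
grip_width: 0.0853
```

Call:
send_rows:
  targets:
    - {"slide": [0, 0, -15], "rotation": [0, 0, 0]}
    - {"slide": [0, 0, -45], "rotation": [0, 0, 0]}
    - {"slide": [0, 0, -50], "rotation": [0, 0, 0]}
    - {"slide": [10, 40, 0], "rotation": [0, 0, 0]}
    - {"slide": [10, 45, 0], "rotation": [0, 0, 0]}
    - {"slide": [10, 45, 0], "rotation": [0, 0, 0]}
    - {"slide": [10, 45, 0], "rotation": [0, 0, 0]}
    - {"slide": [10, 45, 0], "rotation": [0, 0, 0]}
    - {"slide": [10, 45, 0], "rotation": [0, 0, 0]}
    - {"slide": [20, 40, 0], "rotation": [0, 0, 0]}
    - {"slide": [12, 20, 0], "rotation": [0, 0, 0]}
    - {"slide": [0, 0, 0], "rotation": [0, 0, 0]}
    - {"slide": [0, 0, 0], "rotation": [0, 0, 0]}
    - {"slide": [0, 0, 0], "rotation": [0, 0, 0]}
    - {"slide": [0, 0, 0], "rotation": [0, 0, 0]}

```text
clock: 16.75
ee_pos: [0.6363, -0.0608, 0.1329]
orientation: [-3.142, -0.0, 0.002]
contact_force: [-1.0, 0.9, -3.6]
grip_width: 0.0853
```

Run:
```python
from h import *
held(.036,.042)
```

```text
rim pts 8005
off mm [ 2.  -1.2] R 0.04186585581302566 rim z-tcp 0.03156793585880596 tilt deg [-7.8 -2.4]
tcp [ 0.6363 -0.0608  0.1329] ori [-1.7999e+02 -0.0000e+00  1.0000e-01] w 0.08527651653392643 clock 16.75
```

Run:
```python
from h import *
held(.036,.042,"w5")
```

```text
rim pts 7985
off mm [ 1.9 -1.2] R 0.04189213276185529 rim z-tcp 0.03152571149140973 tilt deg [-7.8 -2.4]
tcp [ 0.6364 -0.0609  0.1329] ori [-1.8e+02 -1.0e-02  9.0e-02] w 0.08543324851225971 clock 16.8
```

View pics/w5.png

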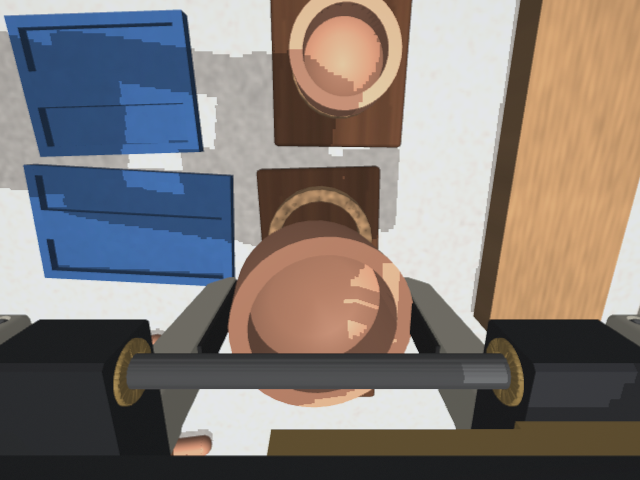

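The view shows the large mortar tilted about 8° in the grip: its rim is lower at the right, (410,290), than at the left, (235,310). The ball centre is still over ring LR1, so I lower it, release, and check whether it levels.

Call:
send_rows:
  targets:
    - {"slide": [-0.5, 0, 20], "rotation": [0, 0, 0]}
    - {"slide": [0, 0, 30], "rotation": [0, 0, 0]}
    - {"slide": [0, 0, 20], "rotation": [0, 0, 0]}
    - {"slide": [0, 0, 10], "rotation": [0, 0, 0]}
    - {"slide": [0, 0, 6], "rotation": [0, 0, 0]}
    - {"slide": [0, 0, 2], "rotation": [0, 0, 0]}
    - {"slide": [0, 0, 0], "rotation": [0, 0, 0]}
    - {"slide": [0, 0, 0], "rotation": [0, 0, 0]}

```text
clock: 17.65
ee_pos: [0.6363, -0.0617, 0.0457]
orientation: [-3.142, -0.001, 0.001]
contact_force: [-4.8, 1.7, -0.5]
grip_width: 0.0854
```

Call:
send_rows:
  targets:
    - {"slide": [0, 0, 0], "rotation": [0, 0, 0]}
    - {"slide": [0, 0, 0], "rotation": [0, 0, 0]}
    - {"slide": [0, 0, 0], "rotation": [0, 0, 0]}
    - {"slide": [0, 0, 0], "rotation": [0, 0, 0]}
    - {"slide": [0, 0, 0], "rotation": [0, 0, 0]}
    - {"slide": [0, 0, 0], "rotation": [0, 0, 0]}
    - {"slide": [0, 0, 0], "rotation": [0, 0, 0]}
  grip: 93

```text
clock: 18.35
ee_pos: [0.6362, -0.0618, 0.0446]
orientation: [3.142, -0.0, 0.001]
contact_force: [0.4, -0.6, -0.2]
grip_width: 0.0931
```

Run:
```python
from h import *
held(.036,.042)
seat(["LR1","sR1","sR2"])
```

```text
rim pts 8331
off mm [ 1.9 -0.2] R 0.04186969352605971 rim z-tcp 0.03198442564740481 tilt deg [-7.4 -3.5]
tcp [ 0.6362 -0.0618  0.0446] ori [ 1.8e+02 -0.0e+00  3.0e-02] w 0.09307148524830007 clock 18.35
LR1 none operands could not be broadcast together with shapes (0,) (2,) 
sR1 seated [0.6519 0.1898 0.0337] err mm [0.2 0.1] rim 0.0716 want 0.072 tilt [4.4 0.9]
sR2 seated [0.6504 0.07   0.0337] err mm [-0.2 -0.1] rim 0.0715 want 0.072 tilt [ 3.  -3.1]
```

```bash
cat >> h.py <<'E'
def plane(Q,c,ri,ro,z0,tol=.012):
    r=np.hypot(*(Q[:,:2]-c).T); q=Q[(r>ri)&(r<ro)&(abs(Q[:,2]-z0)<tol)]; A=np.c_[q[:,:2]-c,np.ones(len(q))]
    s=least_squares(lambda p:A@p-q[:,2],[0,0,z0],loss="soft_l1",f_scale=.0008).x
    return len(q),np.degrees(s[:2]).round(1),s[2].round(4)
E
python3 - <<'E'
from h import *
for cam in("top","scene","wrist"):
    m,p,d,P=look(cam); Q=P.reshape(-1,3)
    print(cam,"LR2 ring",plane(Q,KN["LR2"],.0345,.0415,.034))
    for k in("sR1","sR2"): print(k,plane(Q,KN[k],.0275,.0325,.072))
    print("LR1",plane(Q,KN["LR1"],.0355,.0405,.078))
E
```

```text
top LR2 ring (77, array([-0.4, -0.4]), np.float64(0.0345))
sR1 (203, array([ 2.6, -0.8]), np.float64(0.0722))
sR2 (197, array([ 1.3, -3.2]), np.float64(0.0722))
LR1 (6, array([-28.8, -69.7]), np.float64(0.1188))
scene LR2 ring (37, array([0.5, 1.4]), np.float64(0.0315))
sR1 (93, array([ 2.3, -0.3]), np.float64(0.0703))
sR2 (94, array([ 1. , -3.7]), np.float64(0.0699))
LR1 (60, array([-8.2, -2.2]), np.float64(0.0766))
wrist LR2 ring (1174, array([ 0.7, -1.1]), np.float64(0.0332))
sR1 (0, array([0., 0.]), np.float64(0.072))
sR2 (3615, array([ 0.6, -4.6]), np.float64(0.0705))
LR1 (4812, array([-8.1, -3.5]), np.float64(0.0775))
```

LR1's mortar leans about 8° and the small ones 2.5–4°. I will re-grip it, rotate the gripper about the ball centre to level it, then release.

Call:
send_rows:
  targets:
    - {"slide": [0, 0, 0], "rotation": [0, 0, 0]}
    - {"slide": [0, 0, 0], "rotation": [0, 0, 0]}
    - {"slide": [0, 0, 0], "rotation": [0, 0, 0]}
    - {"slide": [0, 0, 0], "rotation": [0, 0, 0]}
    - {"slide": [0, 0, 0], "rotation": [0, 0, 0]}
    - {"slide": [0, 0, -2], "rotation": [0, 0, 0]}
    - {"slide": [0.9, -0.4, 0], "rotation": [0.8, 2, 0]}
    - {"slide": [0.9, -0.4, 0], "rotation": [0.8, 2, 0]}
    - {"slide": [0.9, -0.4, 0], "rotation": [0.8, 2, 0]}
    - {"slide": [0.9, -0.4, 0], "rotation": [0.8, 2, 0]}
    - {"slide": [0, 0, 0], "rotation": [0, 0, 0]}
    - {"slide": [0, 0, 0], "rotation": [0, 0, 0]}
  grip: 65
  squeeze: 40

```text
clock: 19.8
ee_pos: [0.6396, -0.0603, 0.0468]
orientation: [-3.086, -0.139, -0.003]
contact_force: [0.7, -0.2, -4.3]
grip_width: 0.0858
```

```bash
cat >> h.py <<'E'
def lev(k,cam="wrist"):
    z,R=(.078,.042) if k[0]=="L" else (.072,.034)
    m,p,d,P=look(cam); Q=P.reshape(-1,3); print(cam,k,plane(Q,KN[k],R-.0065,R-.0015,z))
E
python3 - <<'E'
from h import *
lev("LR1"); lev("LR1","scene"); s=read_state(); print(s["ee_pos"],np.degrees(s["orientation"]),s["grip_width"],s["contact_force"])
E
```

```text
wrist LR1 (5220, array([-0.2, -0.3]), np.float64(0.0793))
scene LR1 (63, array([-0.9,  0.1]), np.float64(0.0782))
[ 0.63983089 -0.06012755  0.04685142] [-176.79637207   -7.95240877   -0.18562182] 0.08576451394825312 [ 0.28736998 -0.15223763 -4.16554152]
```

Level now. I lower it by 2 mm and release, then rotate the gripper back and check.

Call:
send_rows:
  targets:
    - {"slide": [0.3, 0.1, 2.2], "rotation": [0, 0, 0]}
    - {"slide": [0, 0, 0], "rotation": [0, 0, 0]}
    - {"slide": [0, 0, 0], "rotation": [0, 0, 0]}

```text
clock: 20.2
ee_pos: [0.6407, -0.0602, 0.0451]
orientation: [-3.086, -0.14, -0.003]
contact_force: [-4.0, -0.8, 3.4]
grip_width: 0.0855
```

Call:
send_rows:
  targets:
    - {"slide": [0, 0, 0], "rotation": [0, 0, 0]}
    - {"slide": [0, 0, 0], "rotation": [0, 0, 0]}
    - {"slide": [0, 0, 0], "rotation": [0, 0, 0]}
    - {"slide": [0, 0, 0], "rotation": [0, 0, 0]}
    - {"slide": [0, 0, 0], "rotation": [0, 0, 0]}
    - {"slide": [-0.9, 0.4, 0], "rotation": [-0.8, -2, 0]}
    - {"slide": [-0.9, 0.4, 0], "rotation": [-0.8, -2, 0]}
    - {"slide": [-0.9, 0.4, 0], "rotation": [-0.8, -2, 0]}
    - {"slide": [-0.9, 0.4, 0], "rotation": [-0.8, -2, 0]}
    - {"slide": [0, 0, 0], "rotation": [0, 0, 0]}
    - {"slide": [0, 0, 0], "rotation": [0, 0, 0]}
  grip: 93

```text
clock: 21.3
ee_pos: [0.6369, -0.0616, 0.0441]
orientation: [-3.141, -0.001, 0.001]
contact_force: [-0.1, 0.9, 0.0]
grip_width: 0.0929
```

Run:
```python
from h import *
lev("LR1"); lev("LR1","scene"); held(.033,.042)
```

```text
wrist LR1 (4546, array([2.1, 0.3]), np.float64(0.0773))
scene LR1 (70, array([ 1.4, -0.6]), np.float64(0.0764))
rim pts 8891
off mm [-0.1 -0.7] R 0.04201519637742022 rim z-tcp 0.03275955021324489 tilt deg [ 1.7 -0.1]
tcp [ 0.6366 -0.0618  0.0443] ori [-1.7998e+02 -4.0000e-02  3.0000e-02] w 0.09296248344234152 clock 21.4
```

Call:
send_rows:
  targets:
    - {"slide": [0, 0, -20], "rotation": [0, 0, 0]}
    - {"slide": [0, 0, -40], "rotation": [0, 0, 0]}
    - {"slide": [0, 0, -45], "rotation": [0, 0, 0]}
    - {"slide": [0, 0, -40], "rotation": [0, 0, 0]}
    - {"slide": [-26, -36, 0], "rotation": [0, 0, 0]}
    - {"slide": [-26, -36, 0], "rotation": [0, 0, 0]}
    - {"slide": [-26, -36, 0], "rotation": [0, 0, 0]}
    - {"slide": [-26, -36, 0], "rotation": [0, 0, 0]}
    - {"slide": [-26, -36, 0], "rotation": [0, 0, 0]}
    - {"slide": [-26, -36, 0], "rotation": [0, 0, 0]}
    - {"slide": [-26, -36, 0], "rotation": [0, 0, 0]}
    - {"slide": [-26, -36, 0], "rotation": [0, 0, 0]}
    - {"slide": [-26, -36, 0], "rotation": [0, 0, 0]}
    - {"slide": [-25, -38, 0], "rotation": [0, 0, 0]}
    - {"slide": [0, 0, 0], "rotation": [0, 0, 0]}
    - {"slide": [0, 0, 0], "rotation": [0, 0, 0]}
    - {"slide": [0, 0, 0], "rotation": [0, 0, 0]}
    - {"slide": [0, 0, 0], "rotation": [0, 0, 0]}

```text
clock: 23.25
ee_pos: [0.3782, 0.2992, 0.1893]
orientation: [-3.142, -0.0, -0.001]
contact_force: [-0.3, -0.4, -0.6]
grip_width: 0.0928
```

Run:
```python
from h import *
wr(["L2"],"w6"); 
for k in ("LR1","sR1","sR2"): lev(k,"top")
m,p,d,P=look("scene"); Q=P.reshape(-1,3); print(circ(Q,KN["L2"],.05,.066,.042),"scene L2")
```

```text
L2 fit [0.378 0.301 0.042] 2235 z 0.0563 slide [-0.2 -1.8]
tcp [0.3782 0.2992 0.1893] yaw deg -0.06 clock 23.25
top LR1 (250, array([ 1.6, -0. ]), np.float64(0.0786))
top sR1 (203, array([ 2.9, -0.4]), np.float64(0.0722))
top sR2 (198, array([ 0.8, -4. ]), np.float64(0.0724))
(array([0.37992873, 0.30423668, 0.04136138]), 239, np.float64(0.05560541189514234)) scene L2
```

Call:
send_rows:
  targets:
    - {"slide": [-0.7, -1.5, 0], "rotation": [0, 0, 0]}
    - {"slide": [0, 0, 45], "rotation": [0, 0, 0]}
    - {"slide": [0, 0, 45], "rotation": [0, 0, 0]}
    - {"slide": [0, 0, 30], "rotation": [0, 0, 0]}
    - {"slide": [0, 0, 20], "rotation": [0, 0, 0]}
    - {"slide": [0, 0, 20], "rotation": [0, 0, 0]}
    - {"slide": [0, 0, 7], "rotation": [0, 0, 0]}
    - {"slide": [0, 0, 0], "rotation": [0, 0, 0]}
    - {"slide": [0, 0, 0], "rotation": [0, 0, 0]}

```text
clock: 24.4
ee_pos: [0.3772, 0.3019, 0.0233]
orientation: [-3.141, -0.001, 0.001]
contact_force: [0.1, 0.7, -0.1]
grip_width: 0.0929
```

Call:
send_rows:
  targets:
    - {"slide": [0, 0, 0], "rotation": [0, 0, 0]}
    - {"slide": [0, 0, 0], "rotation": [0, 0, 0]}
    - {"slide": [0, 0, 0], "rotation": [0, 0, 0]}
    - {"slide": [0, 0, 0], "rotation": [0, 0, 0]}
    - {"slide": [0, 0, 0], "rotation": [0, 0, 0]}
    - {"slide": [0, 0, 0], "rotation": [0, 0, 0]}
    - {"slide": [0, 0, 0], "rotation": [0, 0, 0]}
  grip: 65
  squeeze: 10

```text
clock: 25.1
ee_pos: [0.3774, 0.302, 0.0234]
orientation: [-3.141, -0.002, 0.001]
contact_force: [0.4, -0.3, 6.6]
grip_width: 0.0844
```

Run:
```python
from h import *
held(.036,.042)
```

```text
rim pts 8288
off mm [-0.8 -1. ] R 0.042294918806816774 rim z-tcp 0.034140332430071835 tilt deg [2.4 5.2]
tcp [0.3774 0.302  0.0234] ori [-1.7994e+02 -9.0000e-02  3.0000e-02] w 0.08441810162865258 clock 25.1
```

Call:
send_rows:
  targets:
    - {"slide": [0, 0, 0], "rotation": [0, 0, 0]}
    - {"slide": [0, 0, 0], "rotation": [0, 0, 0]}
    - {"slide": [0, 0, -15], "rotation": [0, 0, 0]}
    - {"slide": [0, 0, -45], "rotation": [0, 0, 0]}
    - {"slide": [0, 0, -50], "rotation": [0, 0, 0]}
    - {"slide": [10, 40, 0], "rotation": [0, 0, 0]}
    - {"slide": [10, 45, 0], "rotation": [0, 0, 0]}
    - {"slide": [10, 45, 0], "rotation": [0, 0, 0]}
    - {"slide": [20, 45, 0], "rotation": [0, 0, 0]}
    - {"slide": [20, 45, 0], "rotation": [0, 0, 0]}
    - {"slide": [20, 45, 0], "rotation": [0, 0, 0]}
    - {"slide": [22, 44, 0], "rotation": [0, 0, 0]}
    - {"slide": [22, 44, 0], "rotation": [0, 0, 0]}
    - {"slide": [22, 44, 0], "rotation": [0, 0, 0]}
    - {"slide": [32, 36, 0], "rotation": [0, 0, 0]}
    - {"slide": [36, 30, 0], "rotation": [0, 0, 0]}
    - {"slide": [38, 20, 0], "rotation": [0, 0, 0]}
    - {"slide": [0, 0, 0], "rotation": [0, 0, 0]}
    - {"slide": [0, 0, 0], "rotation": [0, 0, 0]}
    - {"slide": [0, 0, 0], "rotation": [0, 0, 0]}
  squeeze: 45

```text
clock: 27.15
ee_pos: [0.6385, -0.1807, 0.1329]
orientation: [-3.141, 0.0, 0.001]
contact_force: [0.1, 0.8, -2.7]
grip_width: 0.0829
```

```bash
cat >> h.py <<'E'
def heldp(zrim,R):
    s=read_state(); t=s["ee_pos"]; m,p,d,P=look("wrist"); Q=P.reshape(-1,3)
    f,n,zz=circ(Q,t,t[2]+zrim-.012,t[2]+zrim+.012,R); print("off",np.round((f-np.r_[t[:2],0])*1e3,1),plane(Q,f[:2],R-.0065,R-.0015,t[2]+zrim),"tcp",t.round(4),"w",s["grip_width"])
E
python3 - <<'E'
from h import *
heldp(.034,.042)
E
```

```text
off [-0.5 -0.8 42.8] (3894, array([2.7, 8. ]), np.float64(0.1649)) tcp [ 0.6385 -0.1807  0.1329] w 0.08287645657992974
```

Call:
send_rows:
  targets:
    - {"slide": [1, 0.5, 20], "rotation": [0, 0, 0]}
    - {"slide": [0, 0, 30], "rotation": [0, 0, 0]}
    - {"slide": [0, 0, 20], "rotation": [0, 0, 0]}
    - {"slide": [0, 0, 10], "rotation": [0, 0, 0]}
    - {"slide": [-0.3, 0.9, 0], "rotation": [-2, -0.7, 0]}
    - {"slide": [-0.3, 0.9, 0], "rotation": [-2, -0.7, 0]}
    - {"slide": [-0.3, 0.9, 0], "rotation": [-2, -0.7, 0]}
    - {"slide": [-0.3, 0.9, 0], "rotation": [-2, -0.6, 0]}
    - {"slide": [0, 0, 0], "rotation": [0, 0, 0]}
    - {"slide": [0, 0, 0], "rotation": [0, 0, 0]}

```text
clock: 28.2
ee_pos: [0.6391, -0.1849, 0.0535]
orientation: [3.003, 0.046, -0.002]
contact_force: [-0.2, -0.8, -2.3]
grip_width: 0.0833
```

Run:
```python
from h import *
heldp(.034,.042); lev("LR2"); lev("LR2","scene"); print(read_state()["contact_force"])
```

```text
off [ 0.7  2.8 42.3] (3703, array([0. , 0.1]), np.float64(0.0853)) tcp [ 0.6391 -0.1849  0.0535] w 0.08332886837906081
wrist LR2 (5045, array([ 0.2, -1. ]), np.float64(0.0851))
scene LR2 (91, array([-0.1, -0.2]), np.float64(0.0836))
[ 1.71073082e-02 -2.80123065e-03 -3.19761169e+00]
```

Call:
send_rows:
  targets:
    - {"slide": [0, -1, 4], "rotation": [0, 0, 0]}
    - {"slide": [0, -1, 2], "rotation": [0, 0, 0]}
    - {"slide": [0, 0, 2], "rotation": [0, 0, 0]}
    - {"slide": [0, 0, 0], "rotation": [0, 0, 0]}
    - {"slide": [0, 0, 0], "rotation": [0, 0, 0]}

```text
clock: 28.85
ee_pos: [0.6395, -0.1846, 0.0454]
orientation: [3.001, 0.044, -0.002]
contact_force: [3.2, 0.3, 4.8]
grip_width: 0.0831
```

Call:
send_rows:
  targets:
    - {"slide": [0, 0, 0], "rotation": [0, 0, 0]}
    - {"slide": [0, 0, 0], "rotation": [0, 0, 0]}
    - {"slide": [0, 0, 0], "rotation": [0, 0, 0]}
    - {"slide": [0, 0, 0], "rotation": [0, 0, 0]}
    - {"slide": [0, 0, 0], "rotation": [0, 0, 0]}
    - {"slide": [0.3, -0.9, 0], "rotation": [2, 0.7, 0]}
    - {"slide": [0.3, -0.9, 0], "rotation": [2, 0.7, 0]}
    - {"slide": [0.3, -0.9, 0], "rotation": [2, 0.7, 0]}
    - {"slide": [0.3, -0.9, 0], "rotation": [2, 0.6, 0]}
    - {"slide": [0, 0, 0], "rotation": [0, 0, 0]}
    - {"slide": [0, 0, 0], "rotation": [0, 0, 0]}
  grip: 93

```text
clock: 29.95
ee_pos: [0.6396, -0.1811, 0.0439]
orientation: [3.141, 0.0, 0.0]
contact_force: [0.0, 0.3, 0.6]
grip_width: 0.0932
```

Run:
```python
from h import *
heldp(.033,.042); lev("LR2"); lev("LR2","scene")
```

```text
off [ 1.2 -1.1 42.5] (4401, array([-0.7,  0.4]), np.float64(0.0773)) tcp [ 0.6396 -0.1811  0.0439] w 0.09320647398565514
wrist LR2 (4929, array([-0.8,  0.4]), np.float64(0.0772))
scene LR2 (73, array([0. , 1.4]), np.float64(0.076))
```

Call:
send_rows:
  targets:
    - {"slide": [0, 0, -20], "rotation": [0, 0, 0]}
    - {"slide": [0, 0, -40], "rotation": [0, 0, 0]}
    - {"slide": [0, 0, -40], "rotation": [0, 0, 0]}
    - {"slide": [2, -40, 0], "rotation": [0, 0, 0]}
    - {"slide": [2, -45, 0], "rotation": [0, 0, 0]}
    - {"slide": [2, -45, 0], "rotation": [0, 0, 0]}
    - {"slide": [2, -45, 0], "rotation": [0, 0, 0]}
    - {"slide": [2, -45, 0], "rotation": [0, 0, 0]}
    - {"slide": [1.5, -31, 0], "rotation": [0, 0, 0]}
    - {"slide": [0, 0, 0], "rotation": [0, 0, 0]}
    - {"slide": [0, 0, 0], "rotation": [0, 0, 0]}
    - {"slide": [0, 0, 40], "rotation": [0, 0, 0]}
    - {"slide": [0, 0, 40], "rotation": [0, 0, 0]}
    - {"slide": [0, 0, 20], "rotation": [0, 0, 0]}
    - {"slide": [0, 0, 0], "rotation": [0, 0, 0]}
    - {"slide": [0, 0, 0], "rotation": [0, 0, 0]}

```text
clock: 31.7
ee_pos: [0.6514, 0.0693, 0.0449]
orientation: [3.141, -0.0, -0.0]
contact_force: [0.4, -0.2, 1.3]
grip_width: 0.0929
```

Run:
```python
from h import *
lev("sR2"); lev("sR1","scene"); heldp(.027,.034)
```

```text
wrist sR2 (3515, array([ 0.4, -2.9]), np.float64(0.0704))
scene sR1 (98, array([2.8, 0.2]), np.float64(0.0702))
off [ 0.3  2.8 32.3] (3800, array([ 0.8, -2.7]), np.float64(0.0701)) tcp [0.652  0.0697 0.046 ] w 0.09311976881294083
```

Call:
send_rows:
  targets:
    - {"slide": [0, 0, 0], "rotation": [0, 0, 0]}
    - {"slide": [0, 0, 0], "rotation": [0, 0, 0]}
    - {"slide": [0, 0, 0], "rotation": [0, 0, 0]}
    - {"slide": [0, 0, 0], "rotation": [0, 0, 0]}
    - {"slide": [0, 0, 0], "rotation": [0, 0, 0]}
    - {"slide": [0, 0, 0], "rotation": [0, 0, 0]}
    - {"slide": [0, 0, 0], "rotation": [0, 0, 0]}
  grip: 50
  squeeze: 30

```text
clock: 32.55
ee_pos: [0.6513, 0.0701, 0.0444]
orientation: [-3.142, -0.001, 0.001]
contact_force: [2.0, 0.0, 3.8]
grip_width: 0.0685
```

Run:
```python
from h import *
lev("sR2"); heldp(.027,.034)
```

```text
wrist sR2 (3017, array([ 0.4, -3.5]), np.float64(0.071))
off [-0.2  2.1 32.5] (3883, array([ 0.4, -2.6]), np.float64(0.0703)) tcp [0.6513 0.0702 0.0443] w 0.0683221659285921
```

Call:
send_rows:
  targets:
    - {"slide": [0, 0, -2], "rotation": [0, 0, 0]}
    - {"slide": [-0.1, -0.6, 0], "rotation": [1.6, -0.2, 0]}
    - {"slide": [-0.1, -0.6, 0], "rotation": [1.6, -0.2, 0]}
    - {"slide": [0, 0, 0], "rotation": [0, 0, 0]}
    - {"slide": [0, 0, 2], "rotation": [0, 0, 0]}
    - {"slide": [0, 0, 0], "rotation": [0, 0, 0]}
    - {"slide": [0, 0, 0], "rotation": [0, 0, 0]}

```text
clock: 33.35
ee_pos: [0.6512, 0.0712, 0.0444]
orientation: [-3.086, 0.006, 0.001]
contact_force: [1.9, -1.9, 3.6]
grip_width: 0.0683
```

Call:
send_rows:
  targets:
    - {"slide": [0, 0, 0], "rotation": [0, 0, 0]}
    - {"slide": [0, 0, 0], "rotation": [0, 0, 0]}
    - {"slide": [0, 0, 0], "rotation": [0, 0, 0]}
    - {"slide": [0, 0, 0], "rotation": [0, 0, 0]}
    - {"slide": [0, 0, 0], "rotation": [0, 0, 0]}
    - {"slide": [0.1, 0.6, 0], "rotation": [-1.6, 0.2, 0]}
    - {"slide": [0.1, 0.6, 0], "rotation": [-1.6, 0.2, 0]}
    - {"slide": [0, 0, -20], "rotation": [0, 0, 0]}
    - {"slide": [0, 0, -40], "rotation": [0, 0, 0]}
    - {"slide": [0, 0, -40], "rotation": [0, 0, 0]}
    - {"slide": [0, -40, 0], "rotation": [0, 0, 0]}
    - {"slide": [0, -40, 0], "rotation": [0, 0, 0]}
    - {"slide": [1, -40, 0], "rotation": [0, 0, 0]}
    - {"slide": [0, 0, 40], "rotation": [0, 0, 0]}
    - {"slide": [0, 0, 40], "rotation": [0, 0, 0]}
    - {"slide": [0, 0, 20], "rotation": [0, 0, 0]}
    - {"slide": [0, 0, 0], "rotation": [0, 0, 0]}
  grip: 93

```text
clock: 35.05
ee_pos: [0.6502, 0.1902, 0.0405]
orientation: [3.139, 0.005, 0.001]
contact_force: [-0.6, -0.3, -0.1]
grip_width: 0.0929
```

Call:
send_rows:
  targets:
    - {"slide": [0, 0, 0], "rotation": [0, 0, 0]}
    - {"slide": [0, 0, 0], "rotation": [0, 0, 0]}
    - {"slide": [0, 0, 0], "rotation": [0, 0, 0]}
    - {"slide": [0, 0, 0], "rotation": [0, 0, 0]}
    - {"slide": [0, 0, 0], "rotation": [0, 0, 0]}
    - {"slide": [0, 0, 0], "rotation": [0, 0, 0]}
    - {"slide": [0, 0, 0], "rotation": [0, 0, 0]}
  grip: 50

```text
clock: 35.75
ee_pos: [0.6531, 0.1905, 0.0458]
orientation: [-3.141, -0.003, 0.001]
contact_force: [5.0, 1.7, 7.1]
grip_width: 0.0683
```

Run:
```python
from h import *
lev("sR1"); heldp(.027,.034); lev("sR2","scene"); lev("LR1","scene"); lev("LR2","scene")
```

```text
wrist sR1 (2918, array([ 2.8, -0.3]), np.float64(0.0709))
off [-0.7  2.2 32.5] (3985, array([2.7, 0.1]), np.float64(0.0703)) tcp [0.6531 0.1905 0.0457] w 0.06802741441127703
scene sR2 (60, array([-1.7, -2.3]), np.float64(0.07))
scene LR1 (102, array([2.2, 0.7]), np.float64(0.0762))
scene LR2 (88, array([-1.5, -0.1]), np.float64(0.076))
```

Call:
send_rows:
  targets:
    - {"slide": [0, 0, -2], "rotation": [0, 0, 0]}
    - {"slide": [-0.5, 0, 0], "rotation": [0, -1.4, 0]}
    - {"slide": [-0.5, 0, 0], "rotation": [0, -1.4, 0]}
    - {"slide": [0, 0, 0], "rotation": [0, 0, 0]}
    - {"slide": [0, 0, 2], "rotation": [0, 0, 0]}
    - {"slide": [0, 0, 0], "rotation": [0, 0, 0]}
    - {"slide": [0, 0, 0], "rotation": [0, 0, 0]}

```text
clock: 36.7
ee_pos: [0.6516, 0.1904, 0.0455]
orientation: [-3.141, 0.048, 0.001]
contact_force: [1.2, 1.4, 13.1]
grip_width: 0.0686
```

Call:
send_rows:
  targets:
    - {"slide": [0, 0, 0], "rotation": [0, 0, 0]}
    - {"slide": [0, 0, 0], "rotation": [0, 0, 0]}
    - {"slide": [0, 0, 0], "rotation": [0, 0, 0]}
    - {"slide": [0, 0, 0], "rotation": [0, 0, 0]}
    - {"slide": [0, 0, 0], "rotation": [0, 0, 0]}
    - {"slide": [0.5, 0, 0], "rotation": [0, 1.4, 0]}
    - {"slide": [0.5, 0, 0], "rotation": [0, 1.4, 0]}
    - {"slide": [0, 0, -20], "rotation": [0, 0, 0]}
    - {"slide": [0, 0, -40], "rotation": [0, 0, 0]}
    - {"slide": [0, 0, -40], "rotation": [0, 0, 0]}
    - {"slide": [0, 0, -40], "rotation": [0, 0, 0]}
    - {"slide": [-40, 20, -20], "rotation": [0, 0, 0]}
    - {"slide": [-40, 20, 0], "rotation": [0, 0, 0]}
    - {"slide": [-40, 20, 0], "rotation": [0, 0, 0]}
    - {"slide": [-40, 20, 0], "rotation": [0, 0, 0]}
    - {"slide": [-30, 20, 0], "rotation": [0, 0, 0]}
    - {"slide": [0, 40, 0], "rotation": [0, 0, 0]}
    - {"slide": [0, 40, 0], "rotation": [0, 0, 0]}
  grip: 93

```text
clock: 38.5
ee_pos: [0.4611, 0.0093, 0.2044]
orientation: [3.141, -0.003, 0.002]
contact_force: [0.4, 0.0, -0.3]
grip_width: 0.0931
```

Run:
```python
from h import *
for k in ("sR1","sR2","LR1","LR2"): lev(k,"top")
m,p,d,P=look("top"); cv2.imwrite("pics/t2.png",cv2.resize(p[130:320,270:530,::-1],None,fx=3,fy=3)); np.save("pics/t2.npy",P)
print(read_state()["ee_pos"])
```

```text
top sR1 (205, array([-2. , -1.1]), np.float64(0.0724))
top sR2 (153, array([-1.4, -0.6]), np.float64(0.0721))
top LR1 (174, array([2.4, 0.3]), np.float64(0.0785))
top LR2 (222, array([-0.8,  0.4]), np.float64(0.0783))
[0.46191804 0.01031301 0.20392036]
```

View pics/t2.png

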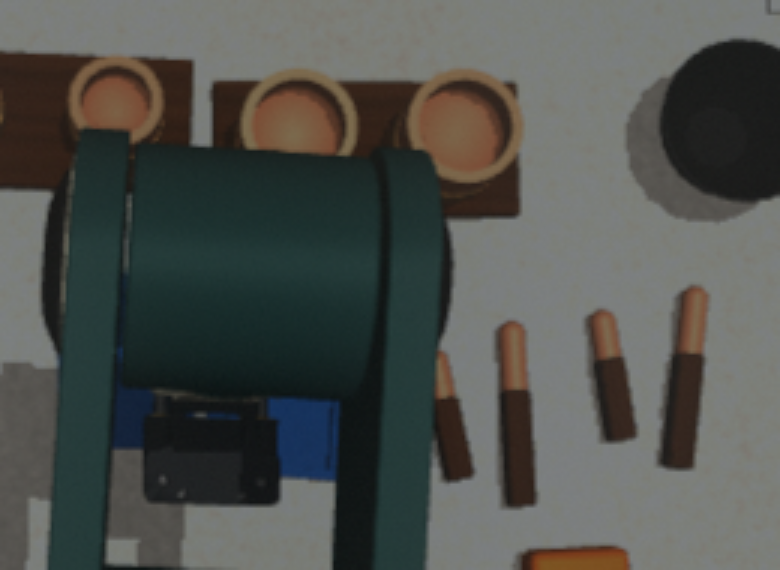

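Mortars: all four seated, tilt ≤2.5°. The picture shows the pestles still in place, heads up, at crop (440,415), (515,415), (615,375) and (685,375). Next I measure the pestles and slots.

Run:
```python
from h import *
m=camera_model("top"); p=cv2.imread("pics/top0.png")[:,:,::-1].copy(); d=np.load("pics/top0.npy"); P=cloud(d,m)
hsv=cv2.cvtColor(p,cv2.COLOR_RGB2HSV); b=cv2.inRange(hsv,(100,120,30),(130,255,255)); b[:205]=0;b[300:]=0;b[:,:280]=0;b[:,395:]=0
b=cv2.morphologyEx(b,cv2.MORPH_OPEN,np.ones((5,5)))
n,l,st,ce=cv2.connectedComponentsWithStats(b)
for i in range(1,n):
    if st[i,4]<300: continue
    ys,xs=np.where(l==i); w=np.array([ray(m,u,v,.012)[:2]*1e3 for u,v in zip(xs,ys)],np.float32)
    r=cv2.minAreaRect(w); bx=cv2.boxPoints(r); e=[bx[1]-bx[0],bx[2]-bx[1]]; L=max(e,key=np.linalg.norm); a=(np.degrees(np.arctan2(L[1],L[0]))+90)%180-90
    print("tray c",np.round(r[0],1),"size",np.round(r[1],1),"long axis deg",round(a,2)); 
    t=np.radians(a); nrm=np.array([-np.sin(t),np.cos(t)])*28
    # slot axis: the long or short side? print both
    print("  slots if along long axis:",np.round(r[0]+nrm,1),np.round(r[0]-nrm,1))
roi=np.zeros((480,640),bool); roi[215:305,405:515]=1
M=((P[:,:,2]>.010)&(P[:,:,2]<.03)&roi).astype(np.uint8); n,l,st,ce=cv2.connectedComponentsWithStats(M)
for i in range(1,n):
    if st[i,4]<40: continue
    q=(P[l==i][:,:2]*1e3).astype(np.float32); c,v,_=cv2.PCACompute2(q,None)
    v=v[0]*np.sign(v[0,0]); ss=(q-c)@v; ctr=c[0]+v*(ss.max()+ss.min())/2
    print("pestle",ctr.round(1),"len",(ss.max()-ss.min()).round(1),"ang",np.degrees(np.arctan2(v[1],v[0])).round(2))
```

```text
tray c [472.5 -56.3] size [100.7 170.5] long axis deg -3.09
  slots if along long axis: [474.  -28.3] [470.9 -84.2]
tray c [469.4  58.5] size [126.7  97.4] long axis deg 1.7
  slots if along long axis: [468.6  86.5] [470.2  30.5]
pestle [ 468.1 -364.6] len 137.7 ang -6.43
pestle [ 468.4 -307.4] len 99.5 ang 9.25
pestle [ 438.1 -235.5] len 138.1 ang 3.38
pestle [ 434.6 -183.1] len 98.2 ang 12.55
```

Call:
send_rows:
  targets:
    - {"slide": [0, 0, 0], "rotation": [0, 0, 8.59]}
    - {"slide": [0, 0, 0], "rotation": [0, 0, 8.59]}
    - {"slide": [0, 0, 0], "rotation": [0, 0, 8.59]}
    - {"slide": [0, 0, 0], "rotation": [0, 0, 8.59]}
    - {"slide": [0, 0, 0], "rotation": [0, 0, 8.59]}
    - {"slide": [0, 0, 0], "rotation": [0, 0, 8.59]}
    - {"slide": [0, 0, 0], "rotation": [0, 0, 8.59]}
    - {"slide": [0, 0, 0], "rotation": [0, 0, 8.59]}
    - {"slide": [0, 0, 0], "rotation": [0, 0, 8.59]}
    - {"slide": [40, 15, 0], "rotation": [0, 0, 0]}
    - {"slide": [45, 17, 0], "rotation": [0, 0, 0]}
    - {"slide": [45, 17, 0], "rotation": [0, 0, 0]}
    - {"slide": [45, 17, 0], "rotation": [0, 0, 0]}
    - {"slide": [7, 2, 0], "rotation": [0, 0, 0]}
    - {"slide": [0, 0, 0], "rotation": [0, 0, 0]}
    - {"slide": [0, 0, 0], "rotation": [0, 0, 0]}
    - {"slide": [0, 0, 0], "rotation": [0, 0, 0]}
  grip: 38

```text
clock: 40.45
ee_pos: [0.4362, -0.1809, 0.204]
orientation: [-3.141, 0.0, -1.346]
contact_force: [-0.5, -0.1, -0.1]
grip_width: 0.0383
```

```bash
cat >> h.py <<'E'
PES={"S1":([434.6,-183.1],12.55),"L1":([438.1,-235.5],3.38),"S2":([468.4,-307.4],9.25),"L2":([468.1,-364.6],-6.43)}
SLOT={"l1":([474.,-28.3],-3.09),"l2":([470.9,-84.2],-3.09),"s1":([468.6,86.5],1.7),"s2":([470.2,30.5],1.7)}
def to(xy,ang):
    "slide in mm (tool axes now, and after the turn) and turn about tool z for jaws across a line at ang"
    s=read_state(); y=s["orientation"][2]; t=s["ee_pos"]*1e3; dy=(ang-90-np.degrees(y)+90)%180-90
    e=np.array(xy)-t[:2]; f=lambda y:np.round([np.cos(y)*e[0]+np.sin(y)*e[1],np.sin(y)*e[0]-np.cos(y)*e[1]],1)
    print("turn z",round(-dy,2),"slide before turn",f(y),"after turn",f(y+np.radians(dy)),"tcp",t.round(1),"yaw",np.degrees(y).round(2),"clock",s["clock"])
def wpes(k,zmin=.010,zmax=.03,save=None):
    m,p,d,P=look("wrist"); c,a=PES[k]
    if save: cv2.imwrite(f"pics/{save}.png",p[:,:,::-1])
    Q=P.reshape(-1,3); Q=Q[(Q[:,2]>zmin)&(Q[:,2]<zmax)]; t=np.radians(a); u=np.array([np.cos(t),np.sin(t)]); e=Q[:,:2]*1e3-c
    al=e@u; ac=e@np.array([-u[1],u[0]]); q=(Q[(abs(al)<90)&(abs(ac)<20)][:,:2]*1e3).astype(np.float32)
    if len(q)<50: print("few",len(q)); return
    r=cv2.minAreaRect(q); bx=cv2.boxPoints(r); L=max([bx[1]-bx[0],bx[2]-bx[1]],key=np.linalg.norm); a=(np.degrees(np.arctan2(L[1],L[0]))+90)%180-90
    print(k,"wrist",np.round(r[0],1),np.round(r[1],1),"ang",round(a,2)); return r[0],a
E
python3 - <<'E'
from h import *
r=wpes("S1",save="w7"); to(*PES["S1"])
if r: to(*r)
E
```

```text
S1 wrist [ 437.5 -185.1] [98.6 19.8] ang 12.48
turn z 0.31 slide before turn [1.7 2. ] after turn [1.7 2. ] tcp [ 436.2 -181.   204. ] yaw -77.14 clock 40.5
turn z 0.37 slide before turn [ 4.3 -0.3] after turn [ 4.3 -0.3] tcp [ 436.2 -181.   204. ] yaw -77.14 clock 40.5
```

View pics/w7.png

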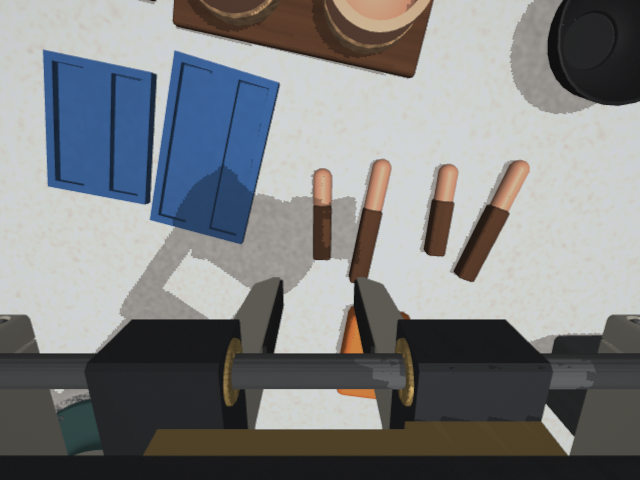

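The wrist view shows short pestle S1 at (322,215) and the trays at (100,125) and (215,145), all as measured. I pick S1 now and measure the trays from the wrist in the same pass.

Run:
```python
from h import *
m,p,d,P=look("wrist"); hsv=cv2.cvtColor(p,cv2.COLOR_RGB2HSV); b=cv2.inRange(hsv,(100,120,20),(130,255,255)); b[260:]=0
n,l,st,ce=cv2.connectedComponentsWithStats(b)
for i in range(1,n):
    if st[i,4]<1000: continue
    q=P[l==i]; q=(q[(q[:,2]>.0095)&(q[:,2]<.014)][:,:2]*1e3).astype(np.float32)
    r=cv2.minAreaRect(q); bx=cv2.boxPoints(r); L=max([bx[1]-bx[0],bx[2]-bx[1]],key=np.linalg.norm); a=(np.degrees(np.arctan2(L[1],L[0]))+90)%180-90
    t=np.radians(a); nrm=np.array([-np.sin(t),np.cos(t)])*28
    print(np.round(r[0],1),np.round(r[1],1),round(a,2),np.round(r[0]+nrm,1),np.round(r[0]-nrm,1))
```

```text
[470.   56.3] [131.1 103.6] 1.9 [469.1  84.3] [470.9  28.3]
[472.8 -58.4] [102.5 171.3] -3.11 [474.3 -30.5] [471.3 -86.4]
```

Call:
send_rows:
  targets:
    - {"slide": [3.7, 0, 0], "rotation": [0, 0, 0.3]}
    - {"slide": [0, 0, 50], "rotation": [0, 0, 0]}
    - {"slide": [0, 0, 50], "rotation": [0, 0, 0]}
    - {"slide": [0, 0, 45], "rotation": [0, 0, 0]}
    - {"slide": [0, 0, 30], "rotation": [0, 0, 0]}
    - {"slide": [0, 0, 20], "rotation": [0, 0, 0]}
    - {"slide": [0, 0, 0], "rotation": [0, 0, 0]}
    - {"slide": [0, 0, 0], "rotation": [0, 0, 0]}

```text
clock: 41.35
ee_pos: [0.4369, -0.1861, 0.0096]
orientation: [-3.142, -0.0, -1.354]
contact_force: [0.3, -0.2, 0.9]
grip_width: 0.0376
```

Call:
send_rows:
  targets:
    - {"slide": [0, 0, 0], "rotation": [0, 0, 0]}
    - {"slide": [0, 0, 0], "rotation": [0, 0, 0]}
    - {"slide": [0, 0, 0], "rotation": [0, 0, 0]}
    - {"slide": [0, 0, 0], "rotation": [0, 0, 0]}
    - {"slide": [0, 0, 0], "rotation": [0, 0, 0]}
    - {"slide": [0, 0, 0], "rotation": [0, 0, 0]}
  grip: 5
  squeeze: 40

```text
clock: 41.95
ee_pos: [0.4371, -0.1862, 0.01]
orientation: [-3.14, -0.001, -1.354]
contact_force: [-2.0, 1.4, 7.1]
grip_width: 0.0192
```

Call:
send_rows:
  targets:
    - {"slide": [0, 0, -20], "rotation": [0, 0, 0]}
    - {"slide": [0, 0, -40], "rotation": [0, 0, 5.3]}
    - {"slide": [0, 0, 0], "rotation": [0, 0, 5.3]}
    - {"slide": [-40, -6, 0], "rotation": [0, 0, 0]}
    - {"slide": [-46, -7, 0], "rotation": [0, 0, 0]}
    - {"slide": [-46, -7, 0], "rotation": [0, 0, 0]}
    - {"slide": [-46, -7, 0], "rotation": [0, 0, 0]}
    - {"slide": [-46, -7, 0], "rotation": [0, 0, 0]}
    - {"slide": [-46, -6, 0], "rotation": [0, 0, 0]}
    - {"slide": [0, 0, 0], "rotation": [0, 0, 0]}
    - {"slide": [0, 0, 0], "rotation": [0, 0, 0]}
    - {"slide": [0, 0, 0], "rotation": [0, 0, 0]}

```text
clock: 43.15
ee_pos: [0.4679, 0.0844, 0.069]
orientation: [3.141, -0.0, -1.539]
contact_force: [0.5, 0.6, -0.6]
grip_width: 0.0194
```

Run:
```python
from h import *
m,p,d,P=look("wrist"); cv2.imwrite("pics/w8.png",p[:,:,::-1]); to([469,85],1.8); print(read_state()["grip_width"])
```

```text
turn z -0.04 slide before turn [-0.9 -1.1] after turn [-0.9 -1.1] tcp [467.9  84.1  69. ] yaw -88.24 clock 43.2
0.01933118254581981
```

View pics/w8.png

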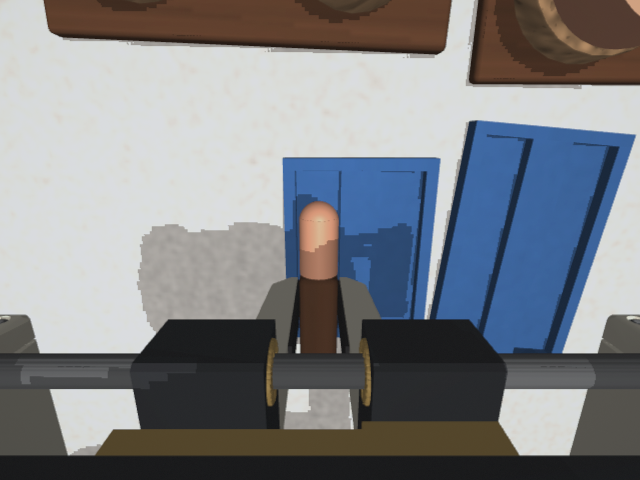

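The pestle, at (320,260), is lined up over the left slot of the short tray, with its head towards the boards. Now I lower it.

Call:
send_rows:
  targets:
    - {"slide": [-0.8, -1, 20], "rotation": [0, 0, 0]}
    - {"slide": [0, 0, 20], "rotation": [0, 0, 0]}
    - {"slide": [0, 0, 10], "rotation": [0, 0, 0]}
    - {"slide": [0, 0, 4], "rotation": [0, 0, 0]}
    - {"slide": [0, 0, 0], "rotation": [0, 0, 0]}
    - {"slide": [0, 0, 0], "rotation": [0, 0, 0]}

```text
clock: 43.8
ee_pos: [0.4693, 0.0858, 0.0158]
orientation: [-3.141, 0.0, -1.539]
contact_force: [-0.4, 0.5, -1.2]
grip_width: 0.0196
```

Call:
send_rows:
  targets:
    - {"slide": [0, 0, 0], "rotation": [0, 0, 0]}
    - {"slide": [0, 0, 0], "rotation": [0, 0, 0]}
    - {"slide": [0, 0, 0], "rotation": [0, 0, 0]}
    - {"slide": [0, 0, 0], "rotation": [0, 0, 0]}
    - {"slide": [0, 0, -20], "rotation": [0, 0, 0]}
    - {"slide": [0, 0, -50], "rotation": [0, 0, 0]}
    - {"slide": [0, 0, -50], "rotation": [0, 0, 0]}
    - {"slide": [0, 0, -40], "rotation": [0, 0, 0]}
    - {"slide": [40, 0, 0], "rotation": [0, 0, 0]}
    - {"slide": [48, 0, 0], "rotation": [0, 0, 0]}
    - {"slide": [48, 0, 0], "rotation": [0, 0, 0]}
    - {"slide": [48, 0, 0], "rotation": [0, 0, 0]}
    - {"slide": [48, 0, 0], "rotation": [0, 0, 0]}
    - {"slide": [48, 0, 0], "rotation": [0, 0, 0]}
    - {"slide": [48, 0, 0], "rotation": [0, 0, -3.8]}
    - {"slide": [48, 0, 0], "rotation": [0, 0, -3.7]}
    - {"slide": [0, 0, 0], "rotation": [0, 0, 0]}
    - {"slide": [0, 0, 0], "rotation": [0, 0, 0]}
    - {"slide": [0, 0, 0], "rotation": [0, 0, 0]}
  grip: 36

```text
clock: 45.7
ee_pos: [0.4841, -0.2889, 0.1749]
orientation: [3.142, 0.0, -1.408]
contact_force: [0.5, 0.1, -0.6]
grip_width: 0.036
```

Run:
```python
from h import *
r=wpes("S2",save="w9")
if r: to(*r)
to(*PES["S2"])
m,p,d,P=look("top"); Q=P.reshape(-1,3)
def tray(c,a,l):
    t=np.radians(a);u=np.array([np.cos(t),np.sin(t)]);e=Q[:,:2]*1e3-c;q=Q[(abs(e@u)<l)&(abs(e@[-u[1],u[0]])<20)&(Q[:,2]>.016)]
    if len(q)>30: r=cv2.minAreaRect((q[:,:2]*1e3).astype(np.float32)); print("in slot",len(q),np.round(r[0],1),np.round(r[1],1),"z",np.percentile(q[:,2],[20,50,90]).round(4))
    else: print("empty",len(q))
tray([469,85],1.8,70)
```

```text
S2 wrist [ 470.8 -310.2] [98.7 20. ] ang 9.1
turn z 0.26 slide before turn [19.1 16.7] after turn [19.2 16.7] tcp [ 484.2 -288.6  175.1] yaw -80.63 clock 45.75
turn z 0.12 slide before turn [16.  18.7] after turn [16.  18.6] tcp [ 484.2 -288.6  175.1] yaw -80.63 clock 45.75
in slot 401 [475.9  85.6] [115.2  38.3] z [0.0211 0.0234 0.0262]
```

Call:
send_rows:
  targets:
    - {"slide": [18.3, 17, 0], "rotation": [0, 0, 0.2]}
    - {"slide": [0, 0, 45], "rotation": [0, 0, 0]}
    - {"slide": [0, 0, 45], "rotation": [0, 0, 0]}
    - {"slide": [0, 0, 45], "rotation": [0, 0, 0]}
    - {"slide": [0, 0, 30.5], "rotation": [0, 0, 0]}
    - {"slide": [0, 0, 0], "rotation": [0, 0, 0]}
    - {"slide": [0, 0, 0], "rotation": [0, 0, 0]}

```text
clock: 46.5
ee_pos: [0.4708, -0.3101, 0.0106]
orientation: [-3.141, -0.0, -1.411]
contact_force: [0.5, 0.2, 1.1]
grip_width: 0.0362
```

Call:
send_rows:
  targets:
    - {"slide": [0, 0, 0], "rotation": [0, 0, 0]}
    - {"slide": [0, 0, 0], "rotation": [0, 0, 0]}
    - {"slide": [0, 0, 0], "rotation": [0, 0, 0]}
    - {"slide": [0, 0, 0], "rotation": [0, 0, 0]}
    - {"slide": [0, 0, 0], "rotation": [0, 0, 0]}
  grip: 5

```text
clock: 47.0
ee_pos: [0.471, -0.3109, 0.0112]
orientation: [-3.14, -0.001, -1.411]
contact_force: [-1.4, 1.2, 7.7]
grip_width: 0.0195
```

Call:
send_rows:
  targets:
    - {"slide": [0, 0, -20], "rotation": [0, 0, 0]}
    - {"slide": [0, 0, -40], "rotation": [0, 0, 3.7]}
    - {"slide": [0, 0, 0], "rotation": [0, 0, 3.65]}
    - {"slide": [-40, 0, 0], "rotation": [0, 0, 0]}
    - {"slide": [-45, 0, 0], "rotation": [0, 0, 0]}
    - {"slide": [-45, 0, 0], "rotation": [0, 0, 0]}
    - {"slide": [-45, 0, 0], "rotation": [0, 0, 0]}
    - {"slide": [-45, 0, 0], "rotation": [0, 0, 0]}
    - {"slide": [-45, -5, 0], "rotation": [0, 0, 0]}
    - {"slide": [-45, -5, 0], "rotation": [0, 0, 0]}
    - {"slide": [-30, 0, 0], "rotation": [0, 0, 0]}
    - {"slide": [0, 0, 0], "rotation": [0, 0, 0]}
    - {"slide": [0, 0, 0], "rotation": [0, 0, 0]}
    - {"slide": [0, 0, 0], "rotation": [0, 0, 0]}

```text
clock: 48.4
ee_pos: [0.4698, 0.0289, 0.0698]
orientation: [-3.141, -0.0, -1.54]
contact_force: [-0.9, 0.6, -1.1]
grip_width: 0.0198
```

Run:
```python
from h import *
m,p,d,P=look("wrist"); cv2.imwrite("pics/w10.png",p[:,:,::-1]); to([470.5,29],1.8); print(read_state()["grip_width"])
```

```text
turn z -0.08 slide before turn [-0.2 -0.7] after turn [-0.2 -0.7] tcp [469.8  28.8  69.7] yaw -88.28 clock 48.45
0.019403349822961678
```

View pics/w10.png

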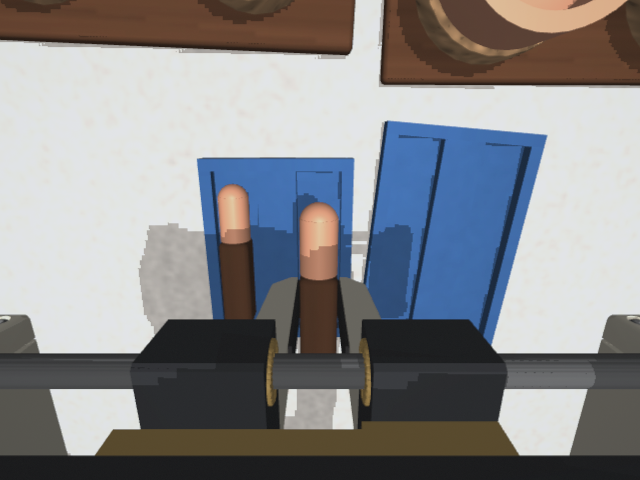

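The first short pestle lies in its slot at (233,240). The second, at (320,270), is over the right slot of the short tray.

Call:
send_rows:
  targets:
    - {"slide": [-0.2, -0.5, 20], "rotation": [0, 0, 0]}
    - {"slide": [0, 0, 20], "rotation": [0, 0, 0]}
    - {"slide": [0, 0, 10], "rotation": [0, 0, 0]}
    - {"slide": [0, 0, 4.2], "rotation": [0, 0, 0]}
    - {"slide": [0, 0, 0], "rotation": [0, 0, 0]}
    - {"slide": [0, 0, 0], "rotation": [0, 0, 0]}

```text
clock: 49.05
ee_pos: [0.4706, 0.0295, 0.0159]
orientation: [-3.141, -0.0, -1.54]
contact_force: [-0.5, -1.1, -0.8]
grip_width: 0.0193
```

Call:
send_rows:
  targets:
    - {"slide": [0, 0, 0], "rotation": [0, 0, 0]}
    - {"slide": [0, 0, 0], "rotation": [0, 0, 0]}
    - {"slide": [0, 0, 0], "rotation": [0, 0, 0]}
    - {"slide": [0, 0, 0], "rotation": [0, 0, 0]}
    - {"slide": [0, 0, -20], "rotation": [0, 0, 0]}
    - {"slide": [0, 0, -50], "rotation": [0, 0, 0]}
    - {"slide": [0, 0, -50], "rotation": [0, 0, 0]}
    - {"slide": [0, 0, -40], "rotation": [0, 0, 0]}
    - {"slide": [40, 5, 0], "rotation": [0, 0, 0]}
    - {"slide": [46, 7, 0], "rotation": [0, 0, 0]}
    - {"slide": [46, 7, 0], "rotation": [0, 0, 0]}
    - {"slide": [46, 7, 0], "rotation": [0, 0, 0]}
    - {"slide": [46, 7, 0], "rotation": [0, 0, 0]}
    - {"slide": [42, 5, 0], "rotation": [0, 0, -1.7]}
    - {"slide": [0, 0, 0], "rotation": [0, 0, 0]}
    - {"slide": [0, 0, 0], "rotation": [0, 0, 0]}
    - {"slide": [0, 0, 0], "rotation": [0, 0, 0]}
  grip: 36

```text
clock: 50.75
ee_pos: [0.4406, -0.2365, 0.1752]
orientation: [-3.142, 0.0, -1.51]
contact_force: [0.3, 0.5, -0.7]
grip_width: 0.0363
```

Run:
```python
from h import *
r=wpes("L1")
if r: to(*r)
to(*PES["L1"])
```

```text
L1 wrist [ 439.2 -238.3] [138.7  19.8] ang 3.17
turn z 0.37 slide before turn [1.9 1.7] after turn [2.  1.6] tcp [ 440.7 -236.3  175.3] yaw -86.47 clock 50.8
turn z 0.15 slide before turn [-0.9  2.5] after turn [-0.9  2.5] tcp [ 440.7 -236.3  175.3] yaw -86.47 clock 50.8
```

Call:
send_rows:
  targets:
    - {"slide": [1.5, 1.5, 0], "rotation": [0, 0, 0.3]}
    - {"slide": [0, 0, 45], "rotation": [0, 0, 0]}
    - {"slide": [0, 0, 45], "rotation": [0, 0, 0]}
    - {"slide": [0, 0, 45], "rotation": [0, 0, 0]}
    - {"slide": [0, 0, 31], "rotation": [0, 0, 0]}
    - {"slide": [0, 0, 0], "rotation": [0, 0, 0]}
    - {"slide": [0, 0, 0], "rotation": [0, 0, 0]}

```text
clock: 51.5
ee_pos: [0.4395, -0.2385, 0.0103]
orientation: [-3.142, 0.0, -1.515]
contact_force: [0.5, -0.7, 0.4]
grip_width: 0.0359
```

Call:
send_rows:
  targets:
    - {"slide": [0, 0, 0], "rotation": [0, 0, 0]}
    - {"slide": [0, 0, 0], "rotation": [0, 0, 0]}
    - {"slide": [0, 0, 0], "rotation": [0, 0, 0]}
    - {"slide": [0, 0, 0], "rotation": [0, 0, 0]}
    - {"slide": [0, 0, 0], "rotation": [0, 0, 0]}
  grip: 5

```text
clock: 52.0
ee_pos: [0.4399, -0.2392, 0.0109]
orientation: [-3.14, -0.001, -1.515]
contact_force: [-1.0, 1.7, 8.5]
grip_width: 0.0197
```

Call:
send_rows:
  targets:
    - {"slide": [0, 0, -20], "rotation": [0, 0, 0]}
    - {"slide": [0, 0, -40], "rotation": [0, 0, 3.2]}
    - {"slide": [0, 0, 0], "rotation": [0, 0, 3.1]}
    - {"slide": [-40, -5, 0], "rotation": [0, 0, 0]}
    - {"slide": [-45, -5, 0], "rotation": [0, 0, 0]}
    - {"slide": [-45, -5, 0], "rotation": [0, 0, 0]}
    - {"slide": [-45, -5, 0], "rotation": [0, 0, 0]}
    - {"slide": [-36, -2.5, 0], "rotation": [0, 0, 0]}
    - {"slide": [0, 0, 0], "rotation": [0, 0, 0]}
    - {"slide": [0, 0, 0], "rotation": [0, 0, 0]}
    - {"slide": [0, 0, 0], "rotation": [0, 0, 0]}

```text
clock: 53.1
ee_pos: [0.473, -0.03, 0.0695]
orientation: [-3.141, -0.0, -1.626]
contact_force: [0.2, -0.3, -1.6]
grip_width: 0.0199
```

Run:
```python
from h import *
m,p,d,P=look("wrist"); cv2.imwrite("pics/w11.png",p[:,:,::-1]); to([474,-29.7],-3.1); print(read_state()["grip_width"])
```

```text
turn z -0.08 slide before turn [-0.6 -1. ] after turn [-0.6 -1. ] tcp [473.  -30.2  69.4] yaw -93.18 clock 53.15
0.019210734111056366
```

View pics/w11.png

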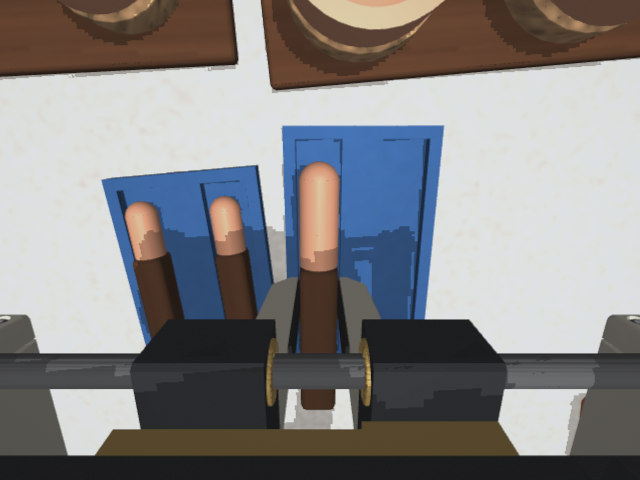

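Both short pestles lie in the short tray at (150,270) and (235,260). The long pestle, at (320,280), is over the left slot of the long tray.

Call:
send_rows:
  targets:
    - {"slide": [-0.5, -0.8, 20], "rotation": [0, 0, 0]}
    - {"slide": [0, 0, 20], "rotation": [0, 0, 0]}
    - {"slide": [0, 0, 10], "rotation": [0, 0, 0]}
    - {"slide": [0, 0, 4.2], "rotation": [0, 0, 0]}
    - {"slide": [0, 0, 0], "rotation": [0, 0, 0]}
    - {"slide": [0, 0, 0], "rotation": [0, 0, 0]}

```text
clock: 53.75
ee_pos: [0.4742, -0.0292, 0.0157]
orientation: [-3.141, -0.0, -1.626]
contact_force: [0.3, 0.0, -0.9]
grip_width: 0.0197
```

Call:
send_rows:
  targets:
    - {"slide": [0, 0, 0], "rotation": [0, 0, 0]}
    - {"slide": [0, 0, 0], "rotation": [0, 0, 0]}
    - {"slide": [0, 0, 0], "rotation": [0, 0, 0]}
    - {"slide": [0, 0, 0], "rotation": [0, 0, 0]}
    - {"slide": [0, 0, -20], "rotation": [0, 0, 0]}
    - {"slide": [0, 0, -50], "rotation": [0, 0, 0]}
    - {"slide": [0, 0, -50], "rotation": [0, 0, 0]}
    - {"slide": [0, 0, -40], "rotation": [0, 0, 0]}
    - {"slide": [40, -1, 0], "rotation": [0, 0, 0]}
    - {"slide": [45, -2, 0], "rotation": [0, 0, 0]}
    - {"slide": [45, -2, 0], "rotation": [0, 0, 0]}
    - {"slide": [45, -2, 0], "rotation": [0, 0, 0]}
    - {"slide": [45, -2, 0], "rotation": [0, 0, 0]}
    - {"slide": [45, -2, 0], "rotation": [0, 0, 0]}
    - {"slide": [45, -2, 0], "rotation": [0, 0, 0]}
    - {"slide": [27, -2, 0], "rotation": [0, 0, 3.2]}
    - {"slide": [0, 0, 0], "rotation": [0, 0, 0]}
    - {"slide": [0, 0, 0], "rotation": [0, 0, 0]}
    - {"slide": [0, 0, 0], "rotation": [0, 0, 0]}
  grip: 40

```text
clock: 55.65
ee_pos: [0.4706, -0.3654, 0.1751]
orientation: [3.142, 0.0, -1.68]
contact_force: [0.8, 0.2, -0.5]
grip_width: 0.0399
```

Run:
```python
from h import *
r=wpes("L2")
if r: to(*r)
to(*PES["L2"])
```

```text
L2 wrist [ 470.9 -368.2] [ 19.8 138.1] ang -6.54
turn z 0.3 slide before turn [ 3.  -0.6] after turn [ 3.  -0.6] tcp [ 470.7 -365.2  175.2] yaw -96.24 clock 55.7
turn z 0.19 slide before turn [-0.4  2.6] after turn [-0.4  2.6] tcp [ 470.7 -365.2  175.2] yaw -96.24 clock 55.7
```

Call:
send_rows:
  targets:
    - {"slide": [2.5, -0.3, 0], "rotation": [0, 0, 0.3]}
    - {"slide": [0, 0, 45], "rotation": [0, 0, 0]}
    - {"slide": [0, 0, 45], "rotation": [0, 0, 0]}
    - {"slide": [0, 0, 45], "rotation": [0, 0, 0]}
    - {"slide": [0, 0, 31], "rotation": [0, 0, 0]}
    - {"slide": [0, 0, 0], "rotation": [0, 0, 0]}
    - {"slide": [0, 0, 0], "rotation": [0, 0, 0]}

```text
clock: 56.4
ee_pos: [0.4709, -0.3686, 0.0101]
orientation: [-3.141, -0.0, -1.686]
contact_force: [0.7, 0.0, -0.1]
grip_width: 0.0399
```

Call:
send_rows:
  targets:
    - {"slide": [0, 0, 0], "rotation": [0, 0, 0]}
    - {"slide": [0, 0, 0], "rotation": [0, 0, 0]}
    - {"slide": [0, 0, 0], "rotation": [0, 0, 0]}
    - {"slide": [0, 0, 0], "rotation": [0, 0, 0]}
    - {"slide": [0, 0, 0], "rotation": [0, 0, 0]}
  grip: 5

```text
clock: 56.9
ee_pos: [0.4711, -0.3691, 0.0105]
orientation: [-3.14, -0.001, -1.686]
contact_force: [-1.6, 2.4, 7.0]
grip_width: 0.0193
```

Call:
send_rows:
  targets:
    - {"slide": [0, 0, -20], "rotation": [0, 0, 0]}
    - {"slide": [0, 0, -40], "rotation": [0, 0, -1.8]}
    - {"slide": [0, 0, 0], "rotation": [0, 0, -1.7]}
    - {"slide": [-38, 2, 0], "rotation": [0, 0, 0]}
    - {"slide": [-45, 3, 0], "rotation": [0, 0, 0]}
    - {"slide": [-45, 3, 0], "rotation": [0, 0, 0]}
    - {"slide": [-45, 3, 0], "rotation": [0, 0, 0]}
    - {"slide": [-45, 2, 0], "rotation": [0, 0, 0]}
    - {"slide": [-45, 2, 0], "rotation": [0, 0, 0]}
    - {"slide": [-20, 0, 0], "rotation": [0, 0, 0]}
    - {"slide": [0, 0, 0], "rotation": [0, 0, 0]}
    - {"slide": [0, 0, 0], "rotation": [0, 0, 0]}
    - {"slide": [0, 0, 0], "rotation": [0, 0, 0]}

```text
clock: 58.2
ee_pos: [0.471, -0.086, 0.069]
orientation: [-3.142, -0.0, -1.626]
contact_force: [0.3, 0.1, -0.3]
grip_width: 0.0194
```

Run:
```python
from h import *
m,p,d,P=look("wrist"); cv2.imwrite("pics/w12.png",p[:,:,::-1]); to([471,-85.6],-3.1); print(read_state()["grip_width"])
```

```text
turn z -0.07 slide before turn [-0.5 -0.1] after turn [-0.5 -0.1] tcp [470.9 -86.1  69. ] yaw -93.17 clock 58.25
0.019681058870697838
```

View pics/w12.png

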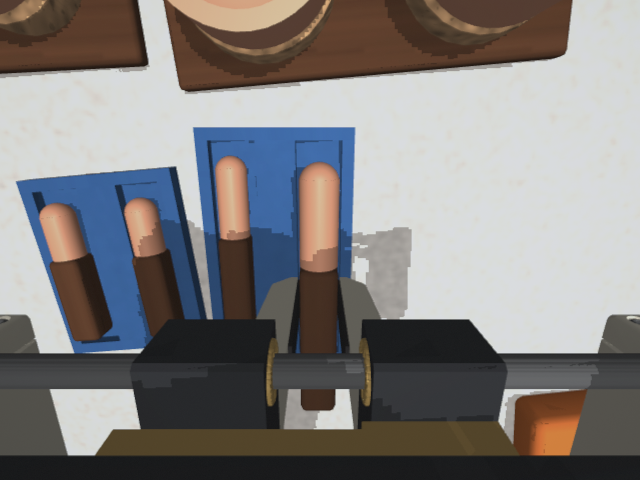

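The last long pestle, at (320,280), is lined up with the right slot of the long tray. I lower and release it, back off to the side, and inspect.

Call:
send_rows:
  targets:
    - {"slide": [-0.4, 0, 20], "rotation": [0, 0, 0]}
    - {"slide": [0, 0, 20], "rotation": [0, 0, 0]}
    - {"slide": [0, 0, 10], "rotation": [0, 0, 0]}
    - {"slide": [0, 0, 4.2], "rotation": [0, 0, 0]}
    - {"slide": [0, 0, 0], "rotation": [0, 0, 0]}
    - {"slide": [0, 0, 0], "rotation": [0, 0, 0]}

```text
clock: 58.85
ee_pos: [0.4713, -0.0853, 0.0154]
orientation: [-3.141, -0.0, -1.626]
contact_force: [-0.8, 1.4, -0.1]
grip_width: 0.0194
```

Call:
send_rows:
  targets:
    - {"slide": [0, 0, 0], "rotation": [0, 0, 0]}
    - {"slide": [0, 0, 0], "rotation": [0, 0, 0]}
    - {"slide": [0, 0, 0], "rotation": [0, 0, 0]}
    - {"slide": [0, 0, 0], "rotation": [0, 0, 0]}
    - {"slide": [0, 0, -20], "rotation": [0, 0, 0]}
    - {"slide": [0, 0, -50], "rotation": [0, 0, 0]}
    - {"slide": [0, 0, -50], "rotation": [0, 0, 0]}
    - {"slide": [0, 0, -50], "rotation": [0, 0, 0]}
    - {"slide": [40, 0, 0], "rotation": [0, 0, 0]}
    - {"slide": [45, 0, 0], "rotation": [0, 0, 0]}
    - {"slide": [45, 0, 0], "rotation": [0, 0, 0]}
    - {"slide": [45, 0, 0], "rotation": [0, 0, 0]}
    - {"slide": [45, 0, 0], "rotation": [0, 0, 0]}
    - {"slide": [45, 0, 0], "rotation": [0, 0, 0]}
    - {"slide": [45, 0, 0], "rotation": [0, 0, 0]}
    - {"slide": [45, 0, 0], "rotation": [0, 0, 0]}
    - {"slide": [0, 0, 0], "rotation": [0, 0, 0]}
    - {"slide": [0, 0, 0], "rotation": [0, 0, 0]}
  grip: 40

```text
clock: 60.65
ee_pos: [0.4513, -0.4398, 0.1842]
orientation: [3.141, 0.001, -1.627]
contact_force: [-0.6, -0.0, 0.5]
grip_width: 0.04
```

Run:
```python
from h import *
for k in ("sR1","sR2","LR1","LR2"): lev(k,"top")
m,p,d,P=look("top"); cv2.imwrite("pics/t3.png",cv2.convertScaleAbs(cv2.resize(p[130:320,220:460,::-1],None,fx=3,fy=3,interpolation=cv2.INTER_CUBIC),alpha=1.6)); Q=P.reshape(-1,3)
for k,(c,a,l) in {"s1":([469,85],1.8,48),"s2":([470.5,29],1.8,48),"l1":([474,-29.7],-3.1,68),"l2":([471,-85.6],-3.1,68)}.items():
    t=np.radians(a);u=np.array([np.cos(t),np.sin(t)]);e=Q[:,:2]*1e3-c; al=e@u; ac=e@[-u[1],u[0]]
    q=(abs(al)<l+15)&(abs(ac)<22)&(Q[:,2]>.017)&(Q[:,2]<.035)
    f=np.polyfit(al[q],Q[q,2],1); g=np.polyfit(al[q],ac[q],1)
    print(k,q.sum(),"along",al[q].min().round(1),al[q].max().round(1),"across mean",ac[q].mean().round(1),"z",np.median(Q[q,2]).round(4),"slope deg",np.degrees(f[0]*1e3).round(1),"yaw err",np.degrees(g[0]).round(1))
print(read_state()["ee_pos"],read_state()["clock"])
seat(["sR1","sR2","LR1","LR2"])
```

```text
top sR1 (198, array([-2.4, -1. ]), np.float64(0.0723))
top sR2 (196, array([-1.6, -1.6]), np.float64(0.0721))
top LR1 (258, array([2.5, 0.5]), np.float64(0.0786))
top LR2 (263, array([-0.8,  0.7]), np.float64(0.0784))
s1 389 along -50.7 57.5 across mean 1.2 z 0.0236 slope deg -1.5 yaw err -0.5
s2 378 along -61.4 62.2 across mean 1.6 z 0.0233 slope deg -1.2 yaw err -1.2
l1 533 along -71.2 67.5 across mean 1.4 z 0.0235 slope deg -0.7 yaw err -0.5
l2 534 along -77.8 65.6 across mean 1.5 z 0.0234 slope deg -0.9 yaw err -0.5
[ 0.45199481 -0.43839901  0.18524444] 60.9
sR1 seated [0.6517 0.19   0.0338] err mm [-0.   0.3] rim 0.0714 want 0.072 tilt [-0.1 -0.1]
sR2 seated [0.6506 0.0701 0.0338] err mm [-0. -0.] rim 0.0713 want 0.072 tilt [ 1.  -1.4]
LR1 seated [ 0.6354 -0.0618  0.0418] err mm [-0.2 -0.1] rim 0.0779 want 0.078 tilt [ 3. -1.]
LR2 seated [ 0.6393 -0.1814  0.042 ] err mm [ 0.3 -0.2] rim 0.0777 want 0.078 tilt [ 0.8 -0.9]
```

View pics/t3.png

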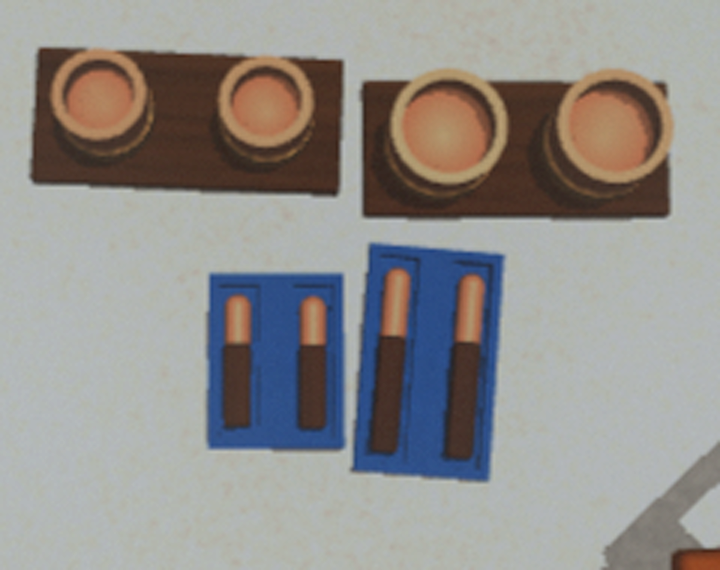

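All four mortars sit in their rings (crop (100,95), (265,100), (447,128), (613,125)). All four pestles lie flat in the right trays (crop (237,360), (312,360), (390,360), (465,365)).

Run:
```python
from bench import ticket
ticket.close_job()
```

```text
the job is handed in; nothing more can be done
```

The job is handed in at about 61 s of the 210 s allowed. All four mortars (two large, two small) stand in rings of their own size. All four pestles lie flat in slots of the tray for their length.

**Mortars, last check:** centred in the rings to within 0.3 mm. Rim heights agree with the seated values to within 1 mm. The first large mortar went in about 8° off level; I re-gripped and levelled it. The second I levelled before release. I also corrected tilts of about 3–4° on the two small ones.

**Remaining tilt:** not fully settled. My two top-camera fits give 0–2.6° and 0–3°, and they disagree by up to about 2.5° on one mortar. The worst is the first large mortar, at about 2.5–3°.

**Pestles, last check:** tops read 23–24 mm, which fits lying on the slot floor, with 1–2 mm sideways offset and about 1.5° slope at most.

I noticed no grip slackening or knocked mortar. I never reached for the purple look-alikes. I moved with clearance around the ink bowl and glaze jar but did not check them in a last full picture.

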